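# Level the dose-tube rack by feel

## Task

One tall dose tube in the wooden rack was put into a well made up for short tubes and stands too high: move it into the free well that lets it right down, which only the feel of the tube going in will tell. Also stand the short tube from the sloping filling stand upright in a well that has a spacer, so that all three caps in the rack are level. Lower the tubes into the wells, never let them fall in, and leave the tall tube that already stands right and everything else on the counter where they are.

Things in the scene. Friction and masses are not known exactly. Their poses are not given: they have to be found in the camera images.
- rack: Solid dark-wood tube rack fixed to the counter, 70 (x) x 350 (y) x 90 mm high, with a row of five upright round wells 70 mm apart along its y. Origin under its centre, z up. Two wells have only a 3 mm pad at the bottom: a tube's foot stops 72 mm below the rack's top. Three have a 28 mm spacer: it stops 47 mm below. Which is which varies and does not show outside.
- well0 (a point): centre of the mouth of the well at the rack's +y end, level with the rack's top; every well is 36 mm wide with a 3 mm chamfered mouth
- well1 (a point): centre of the mouth of the second well
- well2 (a point): centre of the mouth of the middle well
- well3 (a point): centre of the mouth of the fourth well
- well4 (a point): centre of the mouth of the well at the rack's -y end
- tall_mid (a point): Tall dose tube that stands too high: closed metal tube with a 19 mm black cap, 32 mm diameter all over, 140 mm long, about 0.18 kg, foot chamfered 5 mm. Point on its axis half-way up (70 mm from the foot); z along the axis towards the cap. It starts on a spacer, cap 93 mm above the rack's top; seated right, 68 mm.
- level_tall_mid (a point): A second, identical tall tube, already right down in a well with only a pad, cap 68 mm above the rack's top. Same point and axis. It stays where it is.
- short_mid (a point): Short dose tube: same make and 32 mm diameter, 115 mm long, about 0.15 kg, lying at a slope in the filling stand, cap uppermost. Point on its axis half-way along (57.5 mm from the foot); z along the axis towards the cap. Stood on a spacer, its cap is 68 mm above the rack's top, level with a tall tube on a pad.
- stand: Sloping steel filling stand fixed to the counter: base 120 x 70 x 6 mm and a V trough 31 mm wide, rising at 40 degrees towards the stand's +x, that carries the lowest 70 mm of the short tube against a stop at its foot; the tube's upper 45 mm and both flanks are free. Origin under the middle of the base.
- pourer: matte white ceramic pourer with a handle, 108 mm high, bystander; origin under its centre
- glass_cup: smoke-tinted glass cup, 74 mm wide, 86 mm high, bystander; origin under its centre
- dosing_cup: steel dosing cup, 58 mm wide, 58 mm high, bystander; origin under its centre
- tamping_stand: black plastic tamping stand, 110 x 150 x 54 mm, fixed bystander; origin under its centre
- tamper: steel tamper standing on the tamping stand, 58 mm wide, 85 mm high, bystander; origin under its centre
- scale: flat black coffee scale, 105 x 130 x 22 mm, bystander; origin under its centre
Things that resemble listed ones, but are neither listed nor needed, are in the scene too. What is shaped like the part that bears tall_mid but pink or red is not meant.

How it is judged:
At the end, for the whole second after the job is handed in: Within 5 mm of the seated height and each upright in one of the wells, released and at rest: the tall tube right down in a well with only a pad (cap 68 mm above the rack's top), the short tube on a spacer (cap 68 mm above the rack's top), and the second tall tube still right down in its own well (z of tall_mid in the frame of rack between 0.083 and 0.093 m and angle between each of tall_mid, short_mid, level_tall_mid's own z axis and vertical below 0.09 rad and (horizontal distance between tall_mid and well0 below 0.008 m or horizontal distance between tall_mid and well1 below 0.008 m or horizontal distance between tall_mid and well2 below 0.008 m or horizontal distance between tall_mid and well3 below 0.008 m or horizontal distance between tall_mid and well4 below 0.008 m) and z of short_mid in the frame of rack between 0.0955 and 0.1055 m and (horizontal distance between short_mid and well0 below 0.008 m or horizontal distance between short_mid and well1 below 0.008 m or horizontal distance between short_mid and well2 below 0.008 m or horizontal distance between short_mid and well3 below 0.008 m or horizontal distance between short_mid and well4 below 0.008 m) and z of level_tall_mid in the frame of rack between 0.083 and 0.093 m and (horizontal distance between level_tall_mid and well0 below 0.008 m or horizontal distance between level_tall_mid and well1 below 0.008 m or horizontal distance between level_tall_mid and well2 below 0.008 m or horizontal distance between level_tall_mid and well3 below 0.008 m or horizontal distance between level_tall_mid and well4 below 0.008 m) and linear speed of each of tall, short, level_tall below 0.02 m/s); the robot touches nothing.
It fails at once if a tube falls or is rammed into a well (faster than 0.5 m/s with its foot in the well) ((x of tall_mid in the frame of rack between -0.03 and 0.03 m and y of tall_mid in the frame of rack between -0.17 and 0.17 m and z of tall_mid in the frame of rack below 0.155 m and linear speed of tall above 0.5 m/s) or (x of short_mid in the frame of rack between -0.03 and 0.03 m and y of short_mid in the frame of rack between -0.17 and 0.17 m and z of short_mid in the frame of rack below 0.1425 m and linear speed of short above 0.5 m/s)).
It fails at once if the second tall tube is moved more than 15 mm (distance of level_tall_mid from where it was at the start of the episode above 0.015 m).
It fails at once if a bystander is moved more than 20 mm or tipped (distance of any of pourer, glass_cup, dosing_cup, tamper, scale from where it was at the start of the episode above 0.02 m or angle between any of pourer, glass_cup, dosing_cup, tamper's own z axis and vertical above 0.3 rad).
It also fails if it takes over 64 s, if anything falls off the work surface, if the arm or the gripper's body presses on something with over 40 N, if the wrist force passes 120 N, or if a joint passes its speed limit or range.

## Robot

A 6-joint arm with a two-finger parallel gripper is mounted at the origin on the work surface. World frame = base frame: x ahead of the robot, y to its left, z up, the work surface at z = 0. Lengths are in m, angles in rad, forces in N, time in s.
With the tool pointing down it reaches from about 0.375 to 0.9 m from the base axis. Payload 3.1 kg.
Tool frame: the origin (TCP) lies at the very end of the fingers, on their centre line; the grasp point (between the pads) lies 19 mm behind it; z points along the fingers, y is the direction in which the jaws open and shut (so a half turn about z gives the same grasp; the last joint's range is limited). The gripper opens to 87 mm and grips with 3 to 60 N. Pads are 19 mm wide; open, the fingers measure 117 mm over their backs; the gripper's body (75 mm by 190 mm) begins 51 mm behind the grasp point.
Start: joints at [-1.472, 0.527, 1.433, -0, 1.181, -0.178], TCP at [0.171, -0.601, 0.223] pointing down, gripper open.
Joint ranges: [-3.08, 3.08], [-0.75, 2.2], [0.22, 2.44], [-1.43, 4.57], [0, 2.65], [-2.85, 2.85]. Speed limits (rad/s): [2.79, 2.79, 3.14, 3.14, 3.14, 3.14].

## Interface

Orientations are given as a unit quaternion [x, y, z, w].
In Python, from rig import robot, optics gives the robot as it stands.
- The arm moves only by the shell command python3 -m inch 'ROWS' [FORCE]. ROWS is JSON, a list of rows, each an object of numbers: "ax", "ay", "az": the turn, a rotation vector about the tool's x, y, z in rad; "dx", "dy", "dz": the shift along the tool's x, y, z in mm; "gripper": the opening in per cent of the stroke, from 0 (shut) to 100 (fully open). In form: [{"ax": .., "ay": .., "az": .., "dx": .., "dy": .., "dz": .., "gripper": ..}, ...]. A call has 1 to 8 rows; each row shifts and turns the commanded pose from where the row before left it, along the tool's axes as they then stand; what a row does not reach is not made up. A row lasts 1/10 s, in which the tool goes at most 50 mm and 8.59 degrees, less where a joint would pass 70% of its speed; a pose out of reach is approached as far as the arm can. A call with a gripper value outside its range is refused whole. The fingers move at their own pace and stop on an object; FORCE is the grip in N (left out, the last holds). Time passes only in rows, so rows that do not move let the fingers close. It gives the time, the measured TCP pose, the force and the opening at its end, in the units of the state.
- robot.get_obs(): the state, without advancing time (a new reading comes with each control period).
- optics.camera(name): name is "scene" or "top"; returns a dict with "img" (480x640x3 uint8, red, green, blue), "depth" (480x640 float32, m along the optical axis (not along the pixel's ray), 0 where there is no reading), "camera_matrix" (3x3 intrinsics, pixels), "position" and "attitude" of the camera in the world. Camera axes: x right, y up, looking along -z (the intrinsics and any distortion apply to the point x, -y, -z); pixel columns grow to the right and rows downward; lengths in m; the calibration is good to about 2 mm. A picture is of the moment at which its call begins.
- robot.hand_in(): hands the job in, once; it reports no verdict.
The state is a dict: "time": time; "q": joint angles; "joint_velocities": joint speeds; "joint_torque": joint torques, N m; "position": TCP position; "tool_rot": TCP orientation; "ft_force": force on the tool from outside, world axes, zero at the start; "moment": the same for the moment, N m; "grip_width": finger opening in m.
Only numpy, scipy, OpenCV 4.12 (cv2) and the standard library are available. Lean on these libraries where they do the work, as an engineer would, in place of code of your own. Each camera call takes 0.05 s, during which the arm holds its last target.

## Working session

There is one attempt and no reset: what is moved stays moved. The work goes in short steps, Python scripts to look and compute and a shell command to move; the robot and the scene stay as the last step left them, time stands still between calls to the robot, and variables do not carry over. Pictures are saved under pics/ and viewed, and the job is handed in when it is done.

```bash
ls; mkdir -p pics; python3 - <<'E'
from rig import robot, optics
import cv2
print(robot.get_obs())
for n in ("scene","top"):
    c=optics.camera(n); cv2.imwrite(f"pics/{n}0.png",c["img"][:,:,::-1]); print(n,c["camera_matrix"],c["position"],c["attitude"])
E
```

```text
pics
{'time': 0.0, 'q': array([-1.47252295e+00,  5.28461850e-01,  1.43390030e+00,  5.33063722e-06,
        1.18136111e+00, -1.78502468e-01]), 'joint_velocities': array([-5.18910028e-05, -2.90673491e-04,  1.31994576e-03, -1.52518068e-03,
        1.14899568e-03,  2.60554374e-04]), 'joint_torque': array([ 1.81688098e-03, -4.40036523e+01, -1.76593798e+01,  6.32762862e-02,
        5.81744453e-02, -1.70978997e-04]), 'position': array([ 0.17074115, -0.60047559,  0.2215749 ]), 'tool_rot': array([ 9.90439242e-01,  1.37945545e-01,  4.51853790e-05, -1.06434727e-03]), 'ft_force': array([-0.88854392,  0.29175994,  0.24501984]), 'moment': array([-0.01407372,  0.0200214 , -0.01631395]), 'grip_width': 0.0871114367352597}
scene [[562.48051507   0.         315.32784511]
 [  0.         562.48051507 239.54620569]
 [  0.           0.           1.        ]] [ 1.01766968 -0.66115644  0.89362433] [0.38586547 0.11038593 0.26781803 0.87589742]
top [[537.95067055   0.         314.99170801]
 [  0.         537.95067055 238.88206821]
 [  0.           0.           1.        ]] [0.3439335  0.07582954 1.30699267] [ 0.05585664 -0.06758645 -0.69833297  0.71038241]
```

View pics/scene0.png

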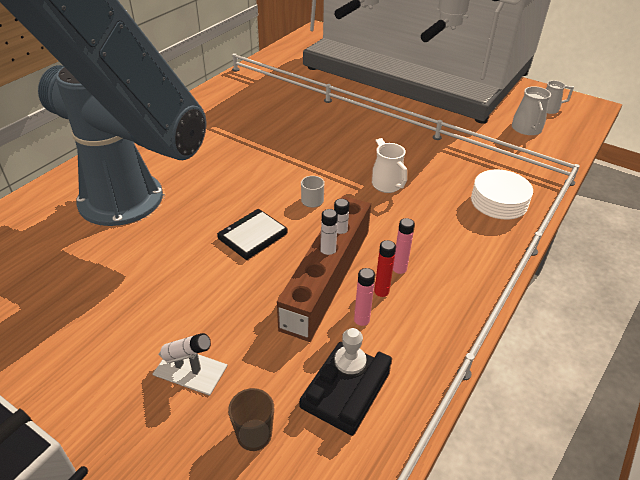

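View pics/top0.png

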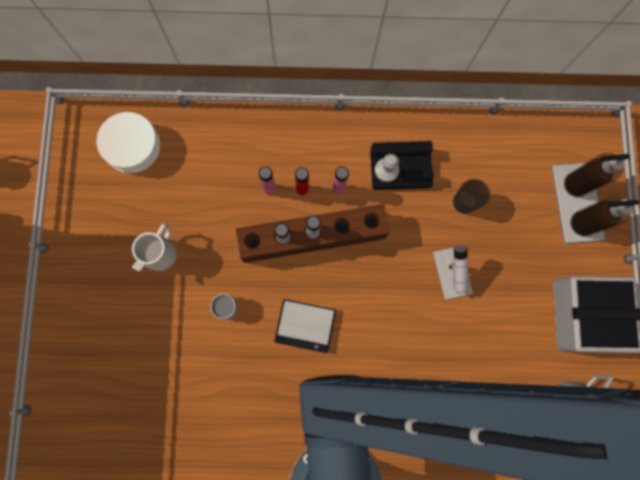

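Rack in top view: free mouths at (252,240), (342,226) and (371,220), tubes with caps at (282,233) and (313,227). The short tube lies in its stand at (460,270). The pink and red tubes at (266,175), (302,175) and (341,175) stand behind the rack and aren't meant. Next I'll measure.

```bash
cat > h.py <<'E'
from rig import robot, optics
import cv2, numpy as np
from scipy.spatial.transform import Rotation as R
def cloud(n):
    c=optics.camera(n); K=c["camera_matrix"]; d=c["depth"]
    v,u=np.mgrid[:480,:640]
    X=(u-K[0,2])/K[0,0]*d; Y=(v-K[1,2])/K[1,1]*d
    P=np.stack([X,-Y,-d],-1)@R.from_quat(c["attitude"]).as_matrix().T+c["position"]
    P[d==0]=np.nan
    return c,P
def crop(img,x0,x1,y0,y1,s,name):
    cv2.imwrite(name,cv2.resize(np.ascontiguousarray(img[y0:y1,x0:x1,::-1]),None,fx=s,fy=s,interpolation=cv2.INTER_CUBIC))
E
python3 - <<'E'
from h import *
np.set_printoptions(precision=4,suppress=True)
c,P=cloud("top"); c2,P2=cloud("scene")
np.savez("cl.npz",P=P,P2=P2,i=c["img"],i2=c2["img"])
crop(c["img"],220,500,150,310,2.8,"pics/t1.png")
crop(c2["img"],140,420,180,400,2.7,"pics/s1.png")
for n,(u,v) in dict(tubeL=(282,229),tubeR=(313,222),w0=(252,240),rackt=(357,223),rk2=(267,236),short=(460,252),sb=(460,285),cup=(470,185),tamper=(388,160)).items(): print(n,P[v,u])
for n,(u,v) in dict(tubeNear=(329,214),tubeFar=(342,203),rack=(305,290),short=(200,342)).items(): print(n,P2[v,u])
# rack top segmentation
m=(abs(P[...,2]-0.09)<0.006)
x,y=P[...,0],P[...,1]
m&=(x>0.3)&(x<0.75)&(y<0.4)&(y>-0.3)
lab=cv2.connectedComponentsWithStats(m.astype(np.uint8))
for i in range(1,lab[0]):
    if lab[2][i,4]>300:
        q=P[lab[1]==i]; r=cv2.minAreaRect((q[:,:2]*1000).astype(np.float32)); print(lab[2][i],r,q[:,2].mean())
for p,nm in ((P,"top"),(P2,"scene")):
    m=(p[...,2]>0.125)&(abs(p[...,0]-.47)<.12)&(p[...,1]<0.3)&(p[...,1]>-0.1)
    lab=cv2.connectedComponentsWithStats(m.astype(np.uint8))
    for i in range(1,lab[0]):
        if lab[2][i,4]>20:
            q=p[lab[1]==i]; t=q[q[:,2]>np.percentile(q[:,2],95)-0.004]; print(nm,lab[2][i],lab[3][i],"top",t.mean(0),q[:,2].max(),np.median(t[:,2]),len(t))
E
```

```text
tubeL [0.5675 0.1303 0.1579]
tubeR [0.5792 0.0635 0.1825]
w0 [nan nan nan]
rackt [ 0.5974 -0.039   0.0936]
rk2 [0.5634 0.1674 0.0918]
short [ 0.5302 -0.2683  0.1187]
sb [ 0.4614 -0.2825  0.0613]
cup [ 0.707  -0.3189  0.0466]
tamper [ 0.7415 -0.1077  0.1204]
tubeNear [0.5801 0.061  0.1841]
tubeFar [0.5691 0.1293 0.1613]
rack [ 0.6021 -0.054   0.0819]
short [ 0.538  -0.2766  0.1134]
[ 235  203  155   55 3455] ((580.3834838867188, 64.63671875), (71.62113952636719, 350.93389892578125), 10.66586685180664) 0.09045940491067633
top [305 217  15  17 211] [312.2844 224.763 ] top [0.5783 0.064  0.1849] 0.1889863264059426 0.18481439377986275 105
top [274 223  15  16 198] [280.9697 230.4545] top [0.5667 0.1329 0.1601] 0.1657660105044627 0.1596928317562888 98
scene [321 199  28  42 583] [333.2727 216.7444] top [0.5782 0.0627 0.1833] 0.18593631078117645 0.1833856613679511 115
```

View pics/t1.png

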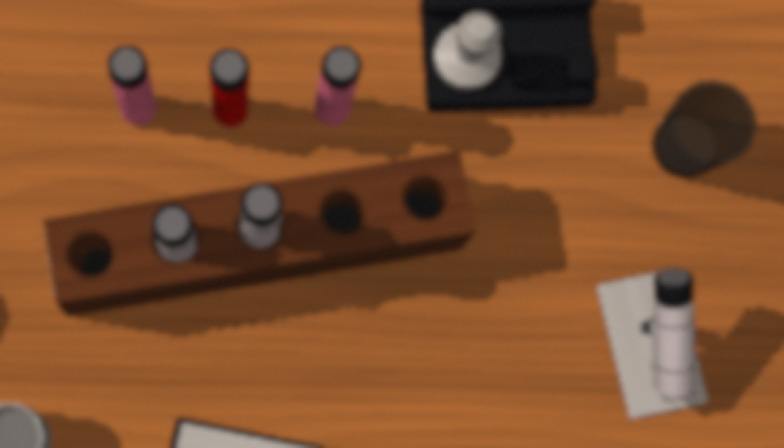

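View pics/s1.png

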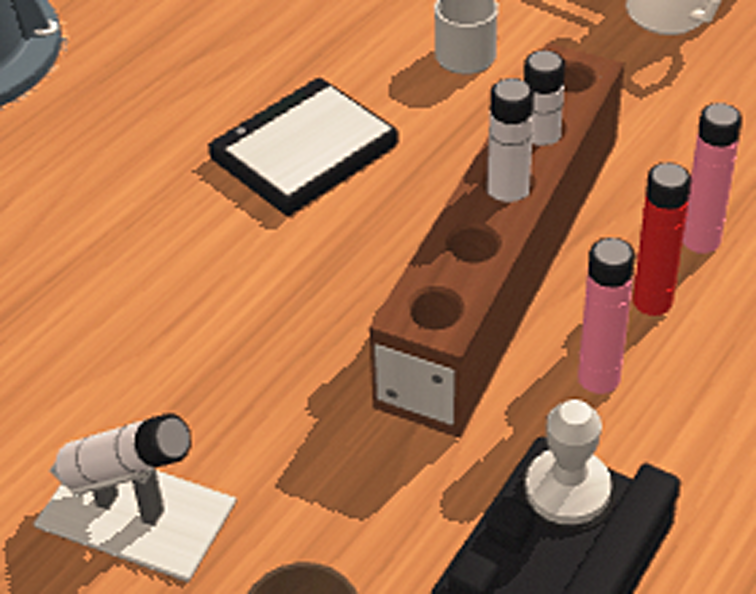

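```bash
cat >> h.py <<'E'
def ray_at(c,uv,z):
    K=c["camera_matrix"]; uv=np.atleast_2d(np.asarray(uv,float))
    d=np.stack([(uv[:,0]-K[0,2])/K[0,0],-(uv[:,1]-K[1,2])/K[1,1],-np.ones(len(uv))],-1)@R.from_quat(c["attitude"]).as_matrix().T
    return c["position"]+d*((z-c["position"][2])/d[:,2])[:,None]
E
python3 - <<'E'
from h import *
np.set_printoptions(precision=4,suppress=True)
z=np.load("cl.npz")
for nm,P,img in (("top",z["P"],z["i"]),("scene",z["P2"],z["i2"])):
    c=optics.camera(nm)
    # rectify rack plane z=.09 at 1mm/px: px=(y) ,py=(x)
    ys=np.arange(0.27,-0.14,-0.0005); xs=np.arange(0.68,0.48,-0.0005)
    Y,X=np.meshgrid(ys,xs)
    W=np.stack([X,Y,np.full_like(X,0.09)],-1)-c["position"]
    C=W@R.from_quat(c["attitude"]).as_matrix()
    K=c["camera_matrix"]
    u=(K[0,0]*C[...,0]/-C[...,2]+K[0,2]).astype(np.float32); v=(-K[1,1]*C[...,1]/-C[...,2]+K[1,2]).astype(np.float32)
    r=cv2.remap(np.ascontiguousarray(img[:,:,::-1]),u,v,cv2.INTER_CUBIC)
    r=cv2.resize(r,(800,390)); 
    cv2.imwrite(f"pics/rect_{nm}.png",r)
    # rack plane fit
    m=(abs(P[...,2]-0.09)<0.003)&(abs(P[...,0]-.58)<.08)&(abs(P[...,1]-.065)<.2)
    print(nm,m.sum(),"z med",np.median(P[m][:,2]))
    q=P[m]
    for th in [0]:
        # robust yaw: minimise width of 1..99 percentile across
        best=min(np.arange(7,13,.1),key=lambda a:np.subtract(*np.percentile(q[:,0]*np.cos(np.radians(a))+q[:,1]*np.sin(np.radians(a)),[99,1])))
        a=np.radians(best); ex=np.array([np.cos(a),np.sin(a)]); ey=np.array([-np.sin(a),np.cos(a)])
        s=q[:,:2]@ex; t=q[:,:2]@ey
        ps=np.percentile(s,[.5,99.5]); pt=np.percentile(t,[.5,99.5])
        print("yaw",best,ps,np.ptp(ps),np.ptp(pt),"centre",ps.mean()*ex+pt.mean()*ey)
E
```

```text
top 2655 z med 0.09024135028688285
yaw 10.599999999999987 [0.547  0.6174] 0.07036138004585935 0.3474010173010411 centre [0.5802 0.0645]
scene 2537 z med 0.09004359155734498
yaw 10.799999999999986 [0.5456 0.6159] 0.07032698513484437 0.3499447482125536 centre [0.5789 0.0645]
```

View pics/rect_top.png

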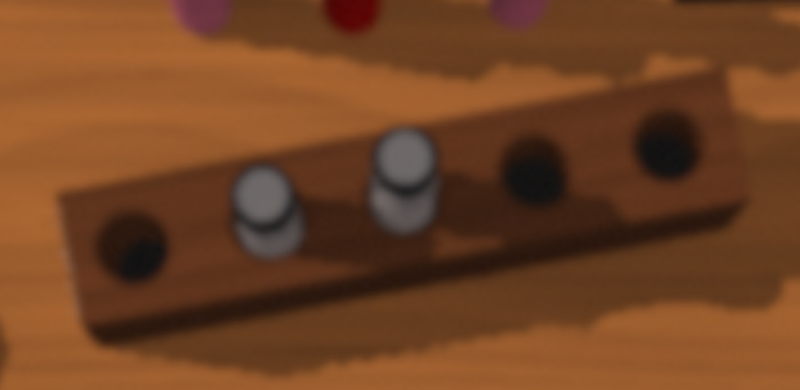

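View pics/rect_scene.png

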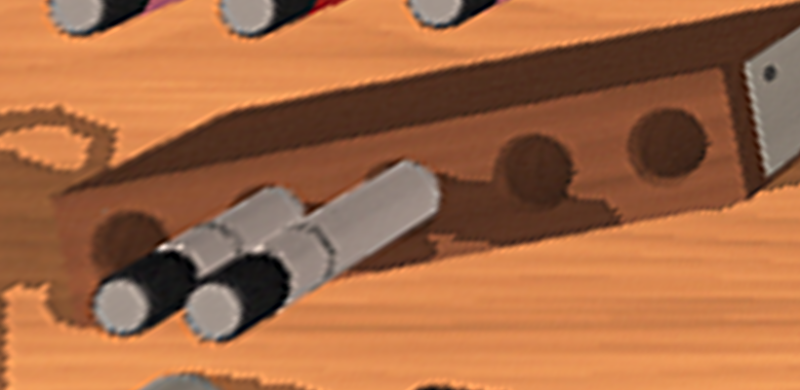

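Rack: centre (0.5796, 0.0648), yaw 10.65°, top at 0.090, and the five mouths fit the 70 mm pitch. The tube in the middle well (well2) has its cap at 0.183, 25 mm above well1's at 0.159, so it's tall_mid and well2 has a spacer. I'll swing over to it first.

```bash
python3 -m inch '[{"dx":43,"dy":-2,"dz":-10,"az":-0.074,"gripper":100},{"dx":43,"dy":-2,"dz":-10,"az":-0.074},{"dx":43,"dy":-2,"dz":-10,"az":-0.074},{"dx":43,"dy":-2,"dz":-10,"az":-0.074},{"dx":43,"dy":-2,"dz":-10,"az":-0.074},{"dx":43,"dy":-2,"dz":-10,"az":-0.074},{"dx":43,"dy":-2,"dz":-10,"az":-0.074},{"dx":43,"dy":-2,"dz":-10,"az":-0.074}]' 30
cat > tgt.py <<'E'
import sys
from h import *
# usage: tgt.py s t z [toolyaw_y_deg]: target TCP in rack coords mm (s along ex, t along ey, z world mm) -> needed tool-frame shift & turn
np.set_printoptions(precision=2,suppress=True)
a=np.radians(10.65); C=np.array([.5796,.0648])
o=robot.get_obs(); Rt=R.from_quat(o["tool_rot"]); p=o["position"]
ex=np.array([np.cos(a),np.sin(a)]); ey=np.array([-np.sin(a),np.cos(a)])
print("t",o["time"],"pos",p*1000,"rack s,t",(p[:2]-C)@ex*1000,(p[:2]-C)@ey*1000,"F",o["ft_force"],"w",o["grip_width"]*1000)
if len(sys.argv)>3:
    s,t,z=[float(v)/1000 for v in sys.argv[1:4]]
    T=np.r_[C+s*ex+t*ey,z]
    yaw=np.radians(float(sys.argv[4])) if len(sys.argv)>4 else a
    y=np.array([np.cos(yaw),np.sin(yaw),0]); zt=np.array([0,0,-1.]); x=np.cross(y,zt)
    Rg=R.from_matrix(np.stack([x,y,zt],1))
    print("shift in present tool axes mm",Rt.inv().apply(T-p)*1000,"shift in goal axes",Rg.inv().apply(T-p)*1000,"turn rotvec",np.round((Rt.inv()*Rg).as_rotvec(),4))
E
python3 tgt.py 0 0 240
```

```text
t 0.3 pos [ 170.82 -600.94  222.19] rack s,t -524.7771850367385 -578.7214005707223 F [-0.15 -1.25 -0.64] w 86.97105601145395
shift in present tool axes mm [ 575.16 -528.7   -17.32] shift in goal axes [578.72 524.78 -17.81] turn rotvec [-0.   -0.   -1.48]invalid input
```

```bash
python3 -m inch '[{"ax":0,"ay":0,"az":-0.074,"dx":43,"dy":-2,"dz":-10,"gripper":100},{"ax":0,"ay":0,"az":-0.074,"dx":43,"dy":-2,"dz":-10,"gripper":100},{"ax":0,"ay":0,"az":-0.074,"dx":43,"dy":-2,"dz":-10,"gripper":100},{"ax":0,"ay":0,"az":-0.074,"dx":43,"dy":-2,"dz":-10,"gripper":100},{"ax":0,"ay":0,"az":-0.074,"dx":43,"dy":-2,"dz":-10,"gripper":100},{"ax":0,"ay":0,"az":-0.074,"dx":43,"dy":-2,"dz":-10,"gripper":100},{"ax":0,"ay":0,"az":-0.074,"dx":43,"dy":-2,"dz":-10,"gripper":100},{"ax":0,"ay":0,"az":-0.074,"dx":43,"dy":-2,"dz":-10,"gripper":100}]' 30; python3 tgt.py 0 0 240
```

```text
time: 1.1
position: [0.4557, -0.4133, 0.3028]
tool_rot: [0.906, 0.422, 0.0, 0.0]
ft_force: [0.5, -0.3, 0.8]
grip_width: 0.0871
t 1.1 pos [ 455.65 -413.33  302.85] rack s,t -210.17473284122474 -446.9890837448047 F [ 0.47 -0.26  0.81] w 87.0913343538733
shift in present tool axes mm [ 445.76 -212.78   62.78] shift in goal axes [446.99 210.17  62.85] turn rotvec [ 0.    0.   -0.88]
```

```bash
python3 -m inch '[{"ax":0,"ay":0,"az":-0.0733,"dx":42.5,"dy":0,"dz":0,"gripper":100},{"ax":0,"ay":0,"az":-0.0733,"dx":42.5,"dy":0,"dz":0,"gripper":100},{"ax":0,"ay":0,"az":-0.0733,"dx":42.5,"dy":0,"dz":0,"gripper":100},{"ax":0,"ay":0,"az":-0.0733,"dx":42.5,"dy":0,"dz":0,"gripper":100},{"ax":0,"ay":0,"az":-0.0733,"dx":42.5,"dy":0,"dz":0,"gripper":100},{"ax":0,"ay":0,"az":-0.0733,"dx":42.5,"dy":0,"dz":0,"gripper":100},{"ax":0,"ay":0,"az":-0.0733,"dx":42.5,"dy":0,"dz":0,"gripper":100},{"ax":0,"ay":0,"az":-0.0733,"dx":42.5,"dy":0,"dz":0,"gripper":100}]' 30; python3 -m inch '[{"ax":0,"ay":0,"az":-0.0733,"dx":42.5,"dy":0,"dz":0,"gripper":100},{"ax":0,"ay":0,"az":-0.0733,"dx":42.5,"dy":0,"dz":0,"gripper":100},{"ax":0,"ay":0,"az":-0.0733,"dx":42.5,"dy":0,"dz":0,"gripper":100},{"ax":0,"ay":0,"az":-0.0733,"dx":35,"dy":0,"dz":0,"gripper":100},{"ax":0,"ay":0,"az":0,"dx":0,"dy":0,"dz":0,"gripper":100}]' 30; python3 tgt.py 0 0 240
```

```text
time: 1.9
position: [0.5993, -0.1103, 0.3024]
tool_rot: [0.746, 0.666, 0.0, 0.0]
ft_force: [0.0, -0.2, -0.4]
grip_width: 0.0872
time: 2.4
position: [0.5993, 0.0546, 0.3025]
tool_rot: [0.639, 0.769, 0.0, -0.001]
ft_force: [0.3, -0.6, -0.1]
grip_width: 0.0874
t 2.4 pos [599.34  54.63 302.52] rack s,t 17.519335395565633 -13.641404298679811 F [ 0.26 -0.57 -0.12] w 87.3551426057141
shift in present tool axes mm [ 13.47 -17.51  62.56] shift in goal axes [ 13.64 -17.52  62.52] turn rotvec [-0. -0. -0.]
```

```bash
python3 -m inch '[{"ax":0,"ay":0,"az":0,"dx":13.5,"dy":-17.5,"dz":10,"gripper":100},{"ax":0,"ay":0,"az":0,"dx":0,"dy":0,"dz":30,"gripper":100},{"ax":0,"ay":0,"az":0,"dx":0,"dy":0,"dz":40,"gripper":100},{"ax":0,"ay":0,"az":0,"dx":0,"dy":0,"dz":15,"gripper":100},{"ax":0,"ay":0,"az":0,"dx":0,"dy":0,"dz":0,"gripper":100}]' 30; python3 tgt.py 0 0 136; python3 - <<'E'
from h import *
c=optics.camera("scene"); crop(c["img"],240,440,120,320,3,"pics/s2.png")
c=optics.camera("top"); crop(c["img"],230,400,150,270,4,"pics/t2.png")
E
```

```text
time: 2.9
position: [0.5789, 0.0595, 0.2047]
tool_rot: [0.642, 0.767, -0.002, -0.003]
ft_force: [-0.1, 0.1, 0.5]
grip_width: 0.0867
t 2.9 pos [578.9   59.52 204.74] rack s,t -1.6647251031323265 -5.062123255786376 F [-0.06  0.09  0.51] w 86.66991663785609
shift in present tool axes mm [ 4.99  2.05 68.74] shift in goal axes [ 5.06  1.66 68.74] turn rotvec [-0.01 -0.   -0.01]
```

View pics/s2.png

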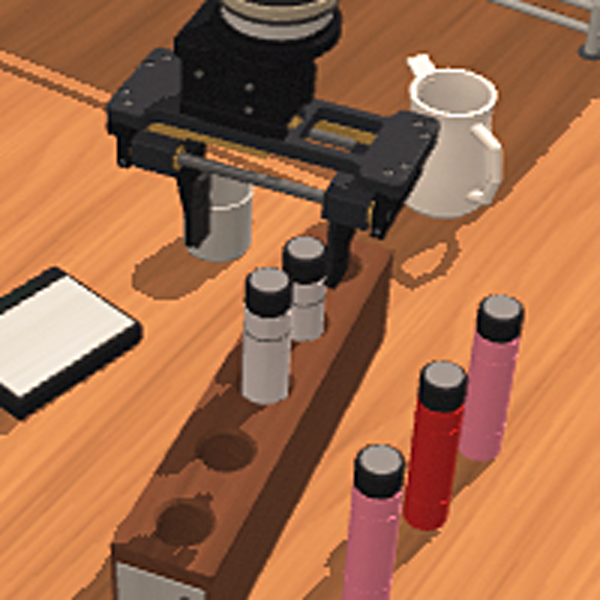

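The near tube (crop 267,330) is the taller one. The jaws straddle the row from above and the pink and red tubes are clear. Now to correct laterally and descend.

```bash
python3 tgt.py 0 0 136; python3 -m inch '[{"ax":0,"ay":0,"az":0,"dx":3,"dy":0.5,"dz":0,"gripper":100},{"ax":0,"ay":0,"az":0,"dx":0,"dy":0,"dz":0,"gripper":100}]' 30; python3 tgt.py 0 0 136
```

```text
t 3.0 pos [581.48  59.48 207.88] rack s,t 0.8650592576557579 -5.574610665824962 F [-0.2  -0.01 -0.46] w 86.75367653213279
shift in present tool axes mm [ 5.59 -0.95 71.87] shift in goal axes [ 5.57 -0.87 71.88] turn rotvec [ 0.    0.   -0.01]
time: 3.2
position: [0.5819, 0.0633, 0.2091]
tool_rot: [0.642, 0.767, 0.001, 0.001]
ft_force: [-0.4, -0.4, -0.5]
grip_width: 0.0874
t 3.2 pos [581.87  63.32 209.07] rack s,t 1.9586308154060958 -1.8750475850230486 F [-0.39 -0.38 -0.47] w 87.37465352681538
shift in present tool axes mm [ 1.91 -2.2  73.06] shift in goal axes [ 1.88 -1.96 73.07] turn rotvec [ 0.    0.   -0.01]
```

```bash
python3 -m inch '[{"ax":0,"ay":0,"az":-0.01,"dx":1.3,"dy":-3,"dz":5,"gripper":100},{"ax":0,"ay":0,"az":0,"dx":0,"dy":0,"dz":23,"gripper":100},{"ax":0,"ay":0,"az":0,"dx":0,"dy":0,"dz":25,"gripper":100},{"ax":0,"ay":0,"az":0,"dx":0,"dy":0,"dz":20,"gripper":100},{"ax":0,"ay":0,"az":0,"dx":0,"dy":0,"dz":0,"gripper":100},{"ax":0,"ay":0,"az":0,"dx":0,"dy":0,"dz":0,"gripper":100}]' 30; python3 tgt.py 0 0 136
```

```text
time: 3.8
position: [0.5777, 0.064, 0.1348]
tool_rot: [0.638, 0.77, -0.0, -0.0]
ft_force: [-0.1, 0.3, 0.7]
grip_width: 0.0871
t 3.8 pos [577.7   63.99 134.77] rack s,t -2.0212062225542975 -0.4486815397330762 F [-0.07  0.33  0.71] w 87.11137098927858
shift in present tool axes mm [ 0.44  2.02 -1.23] shift in goal axes [ 0.45  2.02 -1.23] turn rotvec [-0.  0.  0.]
```

Now close on the tube.

```bash
python3 -m inch '[{"ax":0,"ay":0,"az":0,"dx":0,"dy":0,"dz":0,"gripper":30},{"ax":0,"ay":0,"az":0,"dx":0,"dy":0,"dz":0,"gripper":30},{"ax":0,"ay":0,"az":0,"dx":0,"dy":0,"dz":0,"gripper":30},{"ax":0,"ay":0,"az":0,"dx":0,"dy":0,"dz":0,"gripper":30},{"ax":0,"ay":0,"az":0,"dx":0,"dy":0,"dz":0,"gripper":30},{"ax":0,"ay":0,"az":0,"dx":0,"dy":0,"dz":0,"gripper":30}]' 30; python3 tgt.py 0 0 136
```

```text
time: 4.4
position: [0.5777, 0.064, 0.1347]
tool_rot: [0.638, 0.77, 0.0, 0.0]
ft_force: [-0.3, -0.2, -0.4]
grip_width: 0.0472
t 4.4 pos [577.7   63.95 134.67] rack s,t -2.0270766550467165 -0.47930843007595103 F [-0.28 -0.2  -0.38] w 47.1688127600097
shift in present tool axes mm [ 0.48  2.03 -1.33] shift in goal axes [ 0.48  2.03 -1.33] turn rotvec [0. 0. 0.]
```

```bash
python3 -m inch '[{"ax":0,"ay":0,"az":0,"dx":0,"dy":0,"dz":0,"gripper":10},{"ax":0,"ay":0,"az":0,"dx":0,"dy":0,"dz":0,"gripper":10},{"ax":0,"ay":0,"az":0,"dx":0,"dy":0,"dz":0,"gripper":10},{"ax":0,"ay":0,"az":0,"dx":0,"dy":0,"dz":0,"gripper":10},{"ax":0,"ay":0,"az":0,"dx":0,"dy":0,"dz":0,"gripper":10}]' 30; python3 tgt.py 0 0 136
```

```text
time: 4.9
position: [0.5777, 0.0639, 0.1345]
tool_rot: [0.638, 0.77, 0.0, 0.0]
ft_force: [0.7, 0.7, -0.3]
grip_width: 0.0314
t 4.9 pos [577.74  63.95 134.52] rack s,t -1.9810321079574809 -0.4956357859658806 F [ 0.69  0.67 -0.29] w 31.350905155532015
shift in present tool axes mm [ 0.49  1.98 -1.48] shift in goal axes [ 0.5   1.98 -1.48] turn rotvec [0. 0. 0.]
```

Gripped (31.4 mm). Lifting clear.

```bash
python3 -m inch '[{"ax":0,"ay":0,"az":0,"dx":0,"dy":0,"dz":-8,"gripper":10},{"ax":0,"ay":0,"az":0,"dx":0,"dy":0,"dz":-16,"gripper":10},{"ax":0,"ay":0,"az":0,"dx":0,"dy":0,"dz":-18,"gripper":10},{"ax":0,"ay":0,"az":0,"dx":0,"dy":0,"dz":-16,"gripper":10},{"ax":0,"ay":0,"az":0,"dx":0,"dy":0,"dz":-8,"gripper":10},{"ax":0,"ay":0,"az":0,"dx":0,"dy":0,"dz":0,"gripper":10},{"ax":0,"ay":0,"az":0,"dx":0,"dy":0,"dz":0,"gripper":10}]' 30; python3 tgt.py -1.0 -70 200; python3 - <<'E'
from h import *
c,P=cloud("scene"); crop(c["img"],240,440,120,320,3,"pics/s3.png")
E
```

```text
time: 5.6
position: [0.5771, 0.064, 0.2001]
tool_rot: [0.638, 0.77, -0.0, -0.0]
ft_force: [-0.6, 0.4, -2.9]
grip_width: 0.0315
t 5.6 pos [577.07  64.01 200.13] rack s,t -2.6307340850291125 -0.3090035416013458 F [-0.58  0.36 -2.86] w 31.461625952994613
shift in present tool axes mm [-69.69   1.51   0.1 ] shift in goal axes [-69.69   1.63   0.13] turn rotvec [-0. -0.  0.]
```

View pics/s3.png

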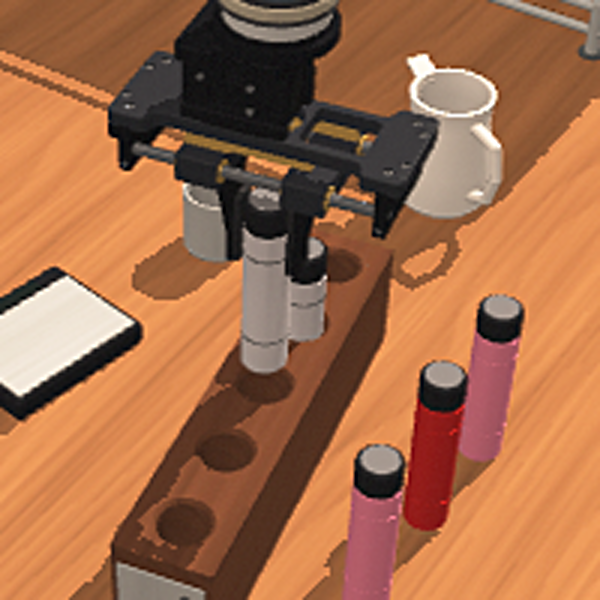

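The tube hangs upright above well2, its foot clear at crop (263,365). Now over to well3.

```bash
python3 -m inch '[{"ax":0,"ay":0,"az":0,"dx":-15,"dy":0.5,"dz":0,"gripper":10},{"ax":0,"ay":0,"az":0,"dx":-25,"dy":0.5,"dz":0,"gripper":10},{"ax":0,"ay":0,"az":0,"dx":-20,"dy":0,"dz":0,"gripper":10},{"ax":0,"ay":0,"az":0,"dx":-10,"dy":0,"dz":0,"gripper":10},{"ax":0,"ay":0,"az":0,"dx":0,"dy":0,"dz":0,"gripper":10},{"ax":0,"ay":0,"az":0,"dx":0,"dy":0,"dz":0,"gripper":10},{"ax":0,"ay":0,"az":0,"dx":0,"dy":0,"dz":0,"gripper":10}]' 30; python3 tgt.py -1.0 -70 200; python3 - <<'E'
from h import *
c,P=cloud("scene"); crop(c["img"],240,440,120,320,3,"pics/s4.png")
E
```

```text
time: 6.35
position: [0.5912, -0.0039, 0.2003]
tool_rot: [0.638, 0.77, -0.0, -0.001]
ft_force: [0.4, -0.2, -2.9]
grip_width: 0.0313
t 6.35 pos [591.24  -3.87 200.3 ] rack s,t -1.2478265742763042 -69.63940002903107 F [ 0.37 -0.21 -2.89] w 31.30929187919225
shift in present tool axes mm [-0.36  0.25  0.3 ] shift in goal axes [-0.36  0.25  0.3 ] turn rotvec [-0. -0.  0.]
```

View pics/s4.png

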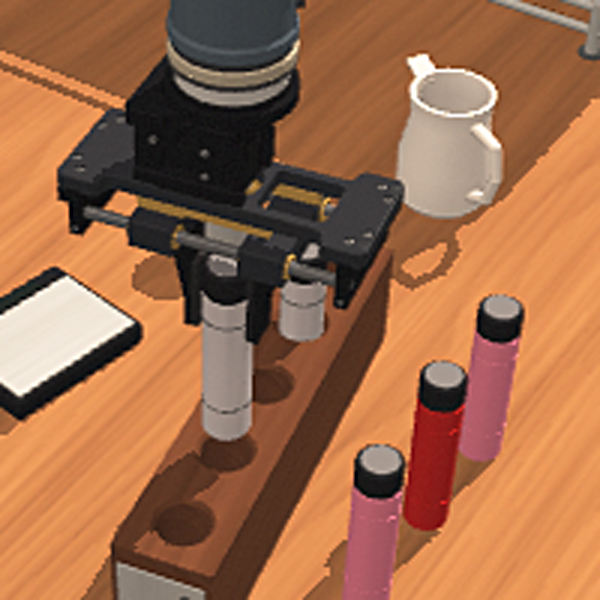

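```bash
python3 -m inch '[{"ax":0,"ay":0,"az":0,"dx":0,"dy":0,"dz":6,"gripper":10},{"ax":0,"ay":0,"az":0,"dx":0,"dy":0,"dz":8,"gripper":10},{"ax":0,"ay":0,"az":0,"dx":0,"dy":0,"dz":6,"gripper":10},{"ax":0,"ay":0,"az":0,"dx":0,"dy":0,"dz":5,"gripper":10},{"ax":0,"ay":0,"az":0,"dx":0,"dy":0,"dz":0,"gripper":10},{"ax":0,"ay":0,"az":0,"dx":0,"dy":0,"dz":0,"gripper":10}]' 30; python3 tgt.py -1.0 -70 145
```

```text
time: 7.0
position: [0.5917, -0.0046, 0.1753]
tool_rot: [0.638, 0.77, -0.0, -0.0]
ft_force: [-0.3, -0.3, -1.5]
grip_width: 0.0312
t 7.0 pos [591.68  -4.64 175.3 ] rack s,t -0.961197176895098 -70.48117794385865 F [-0.35 -0.3  -1.49] w 31.172383745537573
shift in present tool axes mm [ 0.48 -0.03 30.3 ] shift in goal axes [ 0.48 -0.04 30.3 ] turn rotvec [-0. -0.  0.]
```

```bash
python3 -m inch '[{"ax":0,"ay":0,"az":0,"dx":0,"dy":0,"dz":8,"gripper":10},{"ax":0,"ay":0,"az":0,"dx":0,"dy":0,"dz":10,"gripper":10},{"ax":0,"ay":0,"az":0,"dx":0,"dy":0,"dz":10,"gripper":10},{"ax":0,"ay":0,"az":0,"dx":0,"dy":0,"dz":6,"gripper":10},{"ax":0,"ay":0,"az":0,"dx":0,"dy":0,"dz":2,"gripper":10},{"ax":0,"ay":0,"az":0,"dx":0,"dy":0,"dz":0,"gripper":10}]' 30; python3 tgt.py -1.0 -70 134; python3 -m inch '[{"ax":0,"ay":0,"az":0,"dx":0,"dy":0,"dz":2,"gripper":10},{"ax":0,"ay":0,"az":0,"dx":0,"dy":0,"dz":2,"gripper":10},{"ax":0,"ay":0,"az":0,"dx":0,"dy":0,"dz":2,"gripper":10},{"ax":0,"ay":0,"az":0,"dx":0,"dy":0,"dz":0,"gripper":10},{"ax":0,"ay":0,"az":0,"dx":0,"dy":0,"dz":0,"gripper":10}]' 30;python3 tgt.py -1.0 -70 134; 
```

```text
time: 7.6
position: [0.5914, -0.0046, 0.1389]
tool_rot: [0.638, 0.77, -0.0, -0.0]
ft_force: [0.1, -0.8, -1.9]
grip_width: 0.0312
t 7.6 pos [591.45  -4.61 138.94] rack s,t -1.185045563608114 -70.40617612134511 F [ 0.05 -0.75 -1.86] w 31.175230294455474
shift in present tool axes mm [0.4  0.19 4.94] shift in goal axes [0.41 0.19 4.94] turn rotvec [-0. -0.  0.]
time: 8.1
position: [0.5921, -0.0047, 0.1345]
tool_rot: [0.638, 0.77, 0.0, 0.001]
ft_force: [-1.7, -0.5, 4.8]
grip_width: 0.0315
t 8.1 pos [592.12  -4.7  134.47] rack s,t -0.5413572863812964 -70.61971197129532 F [-1.66 -0.49  4.76] w 31.477148919851718
shift in present tool axes mm [ 0.62 -0.46  0.47] shift in goal axes [ 0.62 -0.46  0.47] turn rotvec [0. 0. 0.]
```

```bash
python3 -m inch '[{"ax":0,"ay":0,"az":0,"dx":0,"dy":0,"dz":2,"gripper":10},{"ax":0,"ay":0,"az":0,"dx":0,"dy":0,"dz":0,"gripper":10}]' 30;python3 tgt.py -1.0 -70 134
```

```text
time: 8.3
position: [0.5925, -0.0048, 0.1343]
tool_rot: [0.638, 0.77, 0.0, 0.001]
ft_force: [-3.0, 0.5, 14.8]
grip_width: 0.0312
t 8.3 pos [592.47  -4.79 134.27] rack s,t -0.21235688057540114 -70.7744308123359 F [-3.03  0.52 14.76] w 31.23605323673511
shift in present tool axes mm [ 0.78 -0.79  0.27] shift in goal axes [ 0.77 -0.79  0.27] turn rotvec [0. 0. 0.]
```

Firm stop at TCP 0.1343 (14.8 N), the same depth as well2, so well3 has a spacer. Lift and try well4.

```bash
python3 -m inch '[{"ax":0,"ay":0,"az":0,"dx":0,"dy":0,"dz":-10,"gripper":10},{"ax":0,"ay":0,"az":0,"dx":0,"dy":0,"dz":-16,"gripper":10},{"ax":0,"ay":0,"az":0,"dx":0,"dy":0,"dz":-18,"gripper":10},{"ax":0,"ay":0,"az":0,"dx":0,"dy":0,"dz":-16,"gripper":10},{"ax":0,"ay":0,"az":0,"dx":0,"dy":0,"dz":-9,"gripper":10},{"ax":0,"ay":0,"az":0,"dx":0,"dy":0,"dz":0,"gripper":10},{"ax":0,"ay":0,"az":0,"dx":0,"dy":0,"dz":0,"gripper":10}]' 30; python3 tgt.py -1.0 -140 200;python3 -m inch '[{"ax":0,"ay":0,"az":0,"dx":-15,"dy":0,"dz":0,"gripper":10},{"ax":0,"ay":0,"az":0,"dx":-25,"dy":0,"dz":0,"gripper":10},{"ax":0,"ay":0,"az":0,"dx":-20,"dy":0,"dz":0,"gripper":10},{"ax":0,"ay":0,"az":0,"dx":-9.5,"dy":0,"dz":0,"gripper":10},{"ax":0,"ay":0,"az":0,"dx":0,"dy":0,"dz":0,"gripper":10},{"ax":0,"ay":0,"az":0,"dx":0,"dy":0,"dz":0,"gripper":10}]' 30; python3 tgt.py -1.0 -140 200; python3 - <<'E'
from h import *
c,P=cloud("scene"); crop(c["img"],220,420,140,340,3,"pics/s5.png")
E
```

```text
time: 9.0
position: [0.5913, -0.0046, 0.2]
tool_rot: [0.638, 0.77, -0.0, -0.0]
ft_force: [-0.9, -0.6, -2.1]
grip_width: 0.0312
t 9.0 pos [591.27  -4.56 199.96] rack s,t -1.349031758201202 -70.31889111793531 F [-0.95 -0.64 -2.06] w 31.213122575327603
shift in present tool axes mm [-69.68   0.23  -0.07] shift in goal axes [-69.68   0.35  -0.04] turn rotvec [-0. -0.  0.]
time: 9.6
position: [0.6041, -0.0728, 0.1999]
tool_rot: [0.638, 0.77, -0.0, -0.001]
ft_force: [-0.3, 0.7, -2.9]
grip_width: 0.0317
t 9.6 pos [604.13 -72.77 199.95] rack s,t -1.3125820772805323 -139.73503052845547 F [-0.31  0.66 -2.87] w 31.715021716594585
shift in present tool axes mm [-0.27  0.31 -0.05] shift in goal axes [-0.26  0.31 -0.05] turn rotvec [-0. -0.  0.]
```

View pics/s5.png

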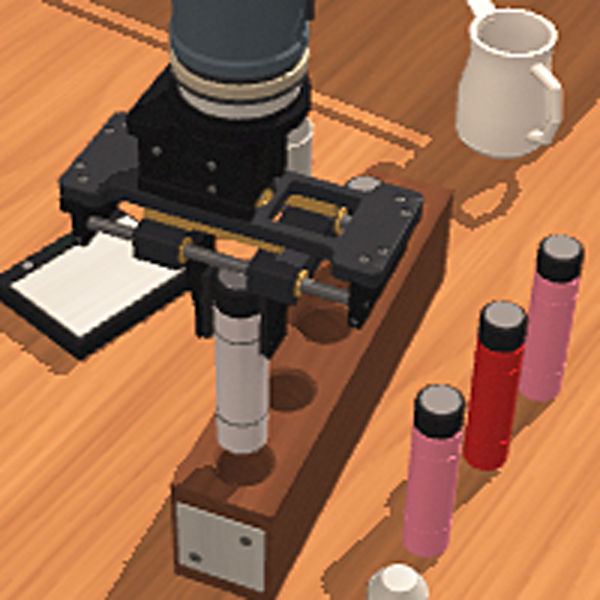

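Foot over well4's mouth (crop 243,455). Lowering.

```bash
python3 -m inch '[{"ax":0,"ay":0,"az":0,"dx":0,"dy":0,"dz":6,"gripper":10},{"ax":0,"ay":0,"az":0,"dx":0,"dy":0,"dz":8,"gripper":10},{"ax":0,"ay":0,"az":0,"dx":0,"dy":0,"dz":6,"gripper":10},{"ax":0,"ay":0,"az":0,"dx":0,"dy":0,"dz":5,"gripper":10},{"ax":0,"ay":0,"az":0,"dx":0,"dy":0,"dz":0,"gripper":10}]' 30; python3 tgt.py -1.0 -140 145;
```

```text
time: 10.15
position: [0.604, -0.0725, 0.1743]
tool_rot: [0.638, 0.77, -0.0, -0.001]
ft_force: [-0.4, -0.4, -1.5]
grip_width: 0.0311
t 10.15 pos [603.95 -72.5  174.33] rack s,t -1.4423280929167643 -139.43276286540652 F [-0.43 -0.41 -1.47] w 31.073737184920635
shift in present tool axes mm [-0.6   0.5  29.33] shift in goal axes [-0.57  0.44 29.33] turn rotvec [-0. -0.  0.]
```

```bash
python3 -m inch '[{"ax":0,"ay":0,"az":0,"dx":0,"dy":0,"dz":8,"gripper":10},{"ax":0,"ay":0,"az":0,"dx":0,"dy":0,"dz":10,"gripper":10},{"ax":0,"ay":0,"az":0,"dx":0,"dy":0,"dz":10,"gripper":10},{"ax":0,"ay":0,"az":0,"dx":0,"dy":0,"dz":6,"gripper":10},{"ax":0,"ay":0,"az":0,"dx":0,"dy":0,"dz":2,"gripper":10},{"ax":0,"ay":0,"az":0,"dx":0,"dy":0,"dz":0,"gripper":10}]' 30; python3 -m inch '[{"ax":0,"ay":0,"az":0,"dx":0,"dy":0,"dz":2,"gripper":10},{"ax":0,"ay":0,"az":0,"dx":0,"dy":0,"dz":2,"gripper":10},{"ax":0,"ay":0,"az":0,"dx":0,"dy":0,"dz":3,"gripper":10},{"ax":0,"ay":0,"az":0,"dx":0,"dy":0,"dz":0,"gripper":10},{"ax":0,"ay":0,"az":0,"dx":0,"dy":0,"dz":0,"gripper":10}]' 30;python3 tgt.py -1.0 -140 134; 
```

```text
time: 10.75
position: [0.6045, -0.0729, 0.139]
tool_rot: [0.638, 0.77, -0.0, -0.0]
ft_force: [0.3, 0.3, -2.2]
grip_width: 0.0313
time: 11.25
position: [0.6052, -0.0731, 0.1344]
tool_rot: [0.638, 0.77, 0.0, 0.001]
ft_force: [-1.8, 0.2, 6.4]
grip_width: 0.0314
t 11.25 pos [605.21 -73.1  134.35] rack s,t -0.3165066721535319 -140.25405004602547 F [-1.82  0.19  6.45] w 31.430739281254763
shift in present tool axes mm [ 0.26 -0.68  0.35] shift in goal axes [ 0.25 -0.68  0.35] turn rotvec [0. 0. 0.]
```

Same stop (0.1344), so well4 has a spacer too and the pad must be in well0. I'll lift high enough to pass over the level tube.

```bash
python3 -m inch '[{"ax":0,"ay":0,"az":0,"dx":0,"dy":0,"dz":-10,"gripper":10},{"ax":0,"ay":0,"az":0,"dx":0,"dy":0,"dz":-16,"gripper":10},{"ax":0,"ay":0,"az":0,"dx":0,"dy":0,"dz":-18,"gripper":10},{"ax":0,"ay":0,"az":0,"dx":0,"dy":0,"dz":-22,"gripper":10},{"ax":0,"ay":0,"az":0,"dx":0,"dy":0,"dz":-30,"gripper":10},{"ax":0,"ay":0,"az":0,"dx":0,"dy":0,"dz":-35,"gripper":10},{"ax":0,"ay":0,"az":0,"dx":0,"dy":0,"dz":-25,"gripper":10},{"ax":0,"ay":0,"az":0,"dx":0,"dy":0,"dz":-10,"gripper":10}]' 30; python3 tgt.py -1.0 140 298
```

```text
time: 12.05
position: [0.6061, -0.0733, 0.3022]
tool_rot: [0.638, 0.77, 0.001, 0.003]
ft_force: [0.5, -0.3, -2.2]
grip_width: 0.0316
t 12.05 pos [606.08 -73.27 302.15] rack s,t 0.5074467571761776 -140.5820788843731 F [ 0.52 -0.3  -2.16] w 31.576864814295178
shift in present tool axes mm [280.6   -1.04   3.33] shift in goal axes [280.58  -1.51   4.15] turn rotvec [0.01 0.   0.  ]
```

```bash
python3 -m inch '[{"ax":0,"ay":0,"az":0,"dx":20,"dy":0,"dz":0,"gripper":10},{"ax":0,"ay":0,"az":0,"dx":40,"dy":0,"dz":0,"gripper":10},{"ax":0,"ay":0,"az":0,"dx":45,"dy":0,"dz":0,"gripper":10},{"ax":0,"ay":0,"az":0,"dx":45,"dy":0,"dz":0,"gripper":10},{"ax":0,"ay":0,"az":0,"dx":45,"dy":0,"dz":0,"gripper":10},{"ax":0,"ay":0,"az":0,"dx":45,"dy":0,"dz":0,"gripper":10},{"ax":0,"ay":0,"az":0,"dx":28,"dy":0,"dz":0,"gripper":10},{"ax":0,"ay":0,"az":0,"dx":12,"dy":0,"dz":0,"gripper":10}]' 30; python3 -m inch '[{"ax":0,"ay":0,"az":0,"dx":0,"dy":0,"dz":0,"gripper":10},{"ax":0,"ay":0,"az":0,"dx":0,"dy":0,"dz":0,"gripper":10},{"ax":0,"ay":0,"az":0,"dx":0,"dy":0,"dz":0,"gripper":10}]' 30; python3 tgt.py -1.0 140 205
```

```text
time: 12.85
position: [0.5495, 0.2057, 0.2966]
tool_rot: [0.636, 0.771, -0.001, -0.002]
ft_force: [0.2, -1.1, -2.3]
grip_width: 0.0308
time: 13.15
position: [0.5527, 0.2007, 0.2981]
tool_rot: [0.638, 0.77, -0.0, -0.0]
ft_force: [-0.0, -0.1, -2.4]
grip_width: 0.0311
t 13.15 pos [552.71 200.73 298.13] rack s,t -1.3074377011192337 138.56268481970469 F [-0.03 -0.07 -2.44] w 31.12295430009007
shift in present tool axes mm [ 1.49  0.38 93.13] shift in goal axes [ 1.44  0.31 93.13] turn rotvec [-0.  0. -0.]
```

```bash
python3 -m inch '[{"ax":0,"ay":0,"az":0,"dx":1,"dy":0,"dz":12,"gripper":10},{"ax":0,"ay":0,"az":0,"dx":0,"dy":0,"dz":25,"gripper":10},{"ax":0,"ay":0,"az":0,"dx":0,"dy":0,"dz":30,"gripper":10},{"ax":0,"ay":0,"az":0,"dx":0,"dy":0,"dz":22,"gripper":10},{"ax":0,"ay":0,"az":0,"dx":0,"dy":0,"dz":9,"gripper":10},{"ax":0,"ay":0,"az":0,"dx":0,"dy":0,"dz":0,"gripper":10},{"ax":0,"ay":0,"az":0,"dx":0,"dy":0,"dz":0,"gripper":10}]' 30;python3 tgt.py -1.0 140 145; python3 - <<'E'
from h import *
c,P=cloud("scene"); crop(c["img"],260,440,100,280,3,"pics/s6.png")
E
```

```text
time: 13.85
position: [0.5531, 0.2029, 0.2011]
tool_rot: [0.638, 0.77, 0.001, 0.0]
ft_force: [0.1, -0.4, -1.7]
grip_width: 0.0316
t 13.85 pos [553.11 202.87 201.12] rack s,t -0.513999304101443 140.58554960456578 F [ 0.1  -0.43 -1.68] w 31.57119719001272
shift in present tool axes mm [-0.58 -0.56 56.12] shift in goal axes [-0.59 -0.49 56.12] turn rotvec [0. 0. 0.]
```

View pics/s6.png

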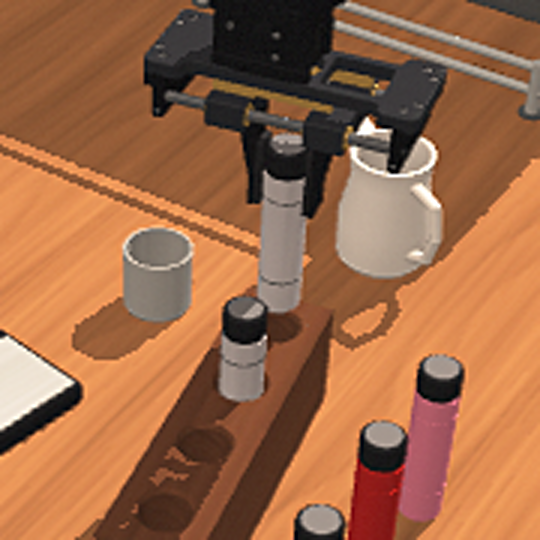

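The tube is over well0 (mouth at crop 285,325) and the pourer is clear. Lowering.

```bash
python3 -m inch '[{"ax":0,"ay":0,"az":0,"dx":-0.5,"dy":-0.5,"dz":7,"gripper":10},{"ax":0,"ay":0,"az":0,"dx":0,"dy":0,"dz":8,"gripper":10},{"ax":0,"ay":0,"az":0,"dx":0,"dy":0,"dz":6,"gripper":10},{"ax":0,"ay":0,"az":0,"dx":0,"dy":0,"dz":5,"gripper":10},{"ax":0,"ay":0,"az":0,"dx":0,"dy":0,"dz":0,"gripper":10}]' 30; python3 tgt.py -1.0 140 145;
```

```text
time: 14.4
position: [0.5511, 0.2025, 0.1735]
tool_rot: [0.638, 0.77, -0.001, -0.001]
ft_force: [0.7, 0.7, -1.6]
grip_width: 0.0313
t 14.4 pos [551.14 202.49 173.48] rack s,t -2.5279268143477385 140.57949298099922 F [ 0.71  0.74 -1.57] w 31.28458758482705
shift in present tool axes mm [-0.58  1.59 28.48] shift in goal axes [-0.58  1.53 28.48] turn rotvec [-0. -0.  0.]
```

```bash
python3 -m inch '[{"ax":0,"ay":0,"az":0,"dx":0,"dy":0,"dz":8,"gripper":10},{"ax":0,"ay":0,"az":0,"dx":0,"dy":0,"dz":10,"gripper":10},{"ax":0,"ay":0,"az":0,"dx":0,"dy":0,"dz":10,"gripper":10},{"ax":0,"ay":0,"az":0,"dx":0,"dy":0,"dz":6,"gripper":10},{"ax":0,"ay":0,"az":0,"dx":0,"dy":0,"dz":2,"gripper":10},{"ax":0,"ay":0,"az":0,"dx":0,"dy":0,"dz":0,"gripper":10}]' 30; python3 -m inch '[{"ax":0,"ay":0,"az":0,"dx":0,"dy":0,"dz":3,"gripper":10},{"ax":0,"ay":0,"az":0,"dx":0,"dy":0,"dz":3,"gripper":10},{"ax":0,"ay":0,"az":0,"dx":0,"dy":0,"dz":3,"gripper":10},{"ax":0,"ay":0,"az":0,"dx":0,"dy":0,"dz":0,"gripper":10},{"ax":0,"ay":0,"az":0,"dx":0,"dy":0,"dz":0,"gripper":10}]' 30;python3 tgt.py -1.0 140 109; 
```

```text
time: 15.0
position: [0.5516, 0.2025, 0.138]
tool_rot: [0.638, 0.77, -0.0, -0.0]
ft_force: [0.2, 0.2, -2.3]
grip_width: 0.0311
time: 15.5
position: [0.5518, 0.2025, 0.1295]
tool_rot: [0.638, 0.77, -0.0, -0.0]
ft_force: [0.1, 0.4, -2.2]
grip_width: 0.0309
t 15.5 pos [551.83 202.55 129.51] rack s,t -1.8339868298948605 140.50584421075487 F [ 0.12  0.41 -2.23] w 30.865954841148362
shift in present tool axes mm [-0.51  0.84 20.51] shift in goal axes [-0.51  0.83 20.51] turn rotvec [-0. -0.  0.]
```

Past 134.5 with no resistance, so well0 has the pad. On down to the bottom.

```bash
python3 -m inch '[{"ax":0,"ay":0,"az":0,"dx":0,"dy":0,"dz":5,"gripper":10},{"ax":0,"ay":0,"az":0,"dx":0,"dy":0,"dz":6,"gripper":10},{"ax":0,"ay":0,"az":0,"dx":0,"dy":0,"dz":4,"gripper":10},{"ax":0,"ay":0,"az":0,"dx":0,"dy":0,"dz":2,"gripper":10},{"ax":0,"ay":0,"az":0,"dx":0,"dy":0,"dz":2,"gripper":10},{"ax":0,"ay":0,"az":0,"dx":0,"dy":0,"dz":1.5,"gripper":10},{"ax":0,"ay":0,"az":0,"dx":0,"dy":0,"dz":0,"gripper":10}]' 30;python3 tgt.py -1.0 140 109; 
```

```text
time: 16.2
position: [0.5519, 0.2026, 0.1094]
tool_rot: [0.638, 0.77, 0.0, 0.0]
ft_force: [-0.3, -0.3, 0.1]
grip_width: 0.0316
t 16.2 pos [551.91 202.58 109.41] rack s,t -1.7488658250585412 140.52767624443857 F [-0.31 -0.29  0.1 ] w 31.560838363689893
shift in present tool axes mm [-0.53  0.75  0.41] shift in goal axes [-0.53  0.75  0.41] turn rotvec [0. 0. 0.]
```

```bash
python3 -m inch '[{"ax":0,"ay":0,"az":0,"dx":0,"dy":0,"dz":1,"gripper":10},{"ax":0,"ay":0,"az":0,"dx":0,"dy":0,"dz":0,"gripper":10}]' 30; python3 -m inch '[{"ax":0,"ay":0,"az":0,"dx":0,"dy":0,"dz":0,"gripper":60},{"ax":0,"ay":0,"az":0,"dx":0,"dy":0,"dz":0,"gripper":60},{"ax":0,"ay":0,"az":0,"dx":0,"dy":0,"dz":0,"gripper":60},{"ax":0,"ay":0,"az":0,"dx":0,"dy":0,"dz":0,"gripper":60}]' 30;python3 tgt.py -1.0 140 300
```

```text
time: 16.4
position: [0.552, 0.2026, 0.1094]
tool_rot: [0.638, 0.77, 0.0, 0.0]
ft_force: [-1.9, -0.4, 5.8]
grip_width: 0.0315
time: 16.8
position: [0.552, 0.2026, 0.1079]
tool_rot: [0.638, 0.77, 0.0, 0.0]
ft_force: [-0.1, -0.2, -0.5]
grip_width: 0.0507
t 16.8 pos [551.97 202.56 107.94] rack s,t -1.6901961872155153 140.49074257429473 F [-0.09 -0.22 -0.52] w 50.73459874396676
shift in present tool axes mm [  -0.49    0.71 -192.06] shift in goal axes [  -0.49    0.69 -192.06] turn rotvec [ 0. -0.  0.]
```

Stopped firmly at 109.4, exactly 25 mm lower, and released. I'll back up, then fit the short tube's axis from the saved clouds.

```bash
python3 -m inch '[{"ax":0,"ay":0,"az":0,"dx":0,"dy":0,"dz":-10,"gripper":100},{"ax":0,"ay":0,"az":0,"dx":0,"dy":0,"dz":-30,"gripper":100},{"ax":0,"ay":0,"az":0,"dx":0,"dy":0,"dz":-40,"gripper":100},{"ax":0,"ay":0,"az":0,"dx":0,"dy":0,"dz":-45,"gripper":100},{"ax":0,"ay":0,"az":0,"dx":0,"dy":0,"dz":-45,"gripper":100},{"ax":0,"ay":0,"az":0,"dx":0,"dy":0,"dz":-30,"gripper":100}]' 30
python3 - <<'E'
from h import *
from scipy.optimize import least_squares
np.set_printoptions(precision=4,suppress=True)
z=np.load("cl.npz"); out=[]
for nm in ("P","P2","both"):
    if nm=="both": q=np.concatenate(out)
    else:
        P=z[nm]; m=(P[...,0]>.40)&(P[...,0]<.60)&(P[...,1]>-.36)&(P[...,1]<-.20)&(P[...,2]>0.05)
        q=P[m]; 
        print(nm,len(q),q.min(0),q.max(0))
    def axis(p):
        d=np.array([np.cos(p[3])*np.cos(p[4]),np.sin(p[3])*np.cos(p[4]),np.sin(p[4])]); return d
    def f(p):
        d=axis(p); w=q-np.array([p[0],p[1],p[2]]); w-=np.outer(w@d,d); return np.linalg.norm(w,axis=1)-.016
    c0=q.mean(0)-[0,0,.008]
    # fix gauge by soft
    r=least_squares(lambda p:np.r_[f(p),(p[0]-c0[0])*.1],np.r_[c0,-0.1,np.radians(40)],loss="soft_l1",f_scale=.002)
    p=r.x;d=axis(p); good=abs(f(p))<.003
    t=(q-p[:3])@d
    print(nm,"pt",p[:3],"az,el deg",np.degrees(p[3:]),"inl",good.mean(),"med res",np.median(abs(f(p))),"t range",t[good].min(),t[good].max(),np.percentile(t,[.5,99.5]))
    te=np.percentile(t[(f(p)<.003)],99.7)
    print("  cap end",p[:3]+te*d,"foot",p[:3]+(te-.115)*d,"mid",p[:3]+(te-.0575)*d)
    if nm!="both": out.append(q[good])
E
```

```text
time: 17.4
position: [0.5528, 0.2028, 0.3125]
tool_rot: [0.638, 0.77, 0.002, 0.002]
ft_force: [-0.0, 0.5, -0.4]
grip_width: 0.0855
P 610 [ 0.4481 -0.3006  0.05  ] [ 0.55   -0.2548  0.123 ]
P pt [ 0.4996 -0.2797  0.0729] az,el deg [12.2268 40.074 ] inl 0.8311475409836065 med res 0.0011906987829674743 t range -0.05456000274643574 0.057801513086019746 [-0.0517  0.0578]
  cap end [ 0.5431 -0.2702  0.1103] foot [ 0.4571 -0.2889  0.0363] mid [ 0.5001 -0.2796  0.0733]
P2 855 [ 0.4487 -0.3029  0.05  ] [ 0.5489 -0.2543  0.1227]
P2 pt [ 0.5105 -0.2764  0.0824] az,el deg [13.6848 40.2188] inl 0.7894736842105263 med res 0.0009661113331318888 t range -0.06812543573601917 0.042031439853337446 [-0.066   0.0423]
  cap end [ 0.542  -0.2688  0.1099] foot [ 0.4567 -0.2895  0.0356] mid [ 0.4993 -0.2791  0.0727]
both pt [ 0.5002 -0.2791  0.0735] az,el deg [12.994  40.0218] inl 0.988155668358714 med res 0.0007995216896673736 t range -0.05549055034462057 0.05683420870419508 [-0.0525  0.0555]
  cap end [ 0.5418 -0.2695  0.1094] foot [ 0.456  -0.2893  0.0355] mid [ 0.4989 -0.2794  0.0724]
```

Both views agree on the short tube: azimuth 13°, elevation 40° (as given), cap end (0.542, -0.269, 0.110). The plan is to take it end-on along its axis with the tool tilted 50°, which brings the tool vertical once the tube is upright. I'll place it in well3 (spacer, no neighbours). First the transfer rows.

```bash
cat > goal.py <<'E'
import sys
from h import *
# goal.py x y z(mm) yaw_y_deg phi_deg nrows : rows to go to TCP with tool y at yaw, tilted by phi
np.set_printoptions(precision=4,suppress=True)
def Rgoal(yaw,phi):
    y=np.array([np.cos(yaw),np.sin(yaw),0]); h=np.array([-y[1],y[0],0]) # horizontal dir 90deg left of y
    z=-np.sin(phi)*h-np.cos(phi)*np.array([0,0,1]); x=np.cross(y,z)
    return R.from_matrix(np.stack([x,y,z],1))
if __name__=="__main__":
    X,Y,Z,yw,ph=[float(v) for v in sys.argv[1:6]]; n=int(sys.argv[6])
    o=robot.get_obs(); Rt=R.from_quat(o["tool_rot"]); p=o["position"]; G=Rgoal(np.radians(yw),np.radians(ph)); T=np.array([X,Y,Z])/1000
    rv=(Rt.inv()*G).as_rotvec()
    print("t",o["time"],"pos",p*1000,"dist",(T-p)*1000,"turn",rv,"q",o["q"],"w",o["grip_width"])
    cur=Rt
    for k in range(n):
        d=cur.inv().apply(T-p)*1000/n; print(k,"turn",np.round(rv/n,4),"shift",np.round(d,1)); cur=cur*R.from_rotvec(rv/n)
E
python3 goal.py 610 -250 320 -77 0 13
```

```text
t 17.4 pos [552.8448 202.8252 312.542 ] dist [  57.1552 -452.8252    7.458 ] turn [ 0.0045 -0.0043  1.5316] q [ 0.162   0.3862  1.416   0.0001  1.3338 -0.0257] w 0.08551890435448588
0 turn [ 0.0003 -0.0003  0.1178] shift [-35.   -2.2  -0.6]
1 turn [ 0.0003 -0.0003  0.1178] shift [-35.1   2.   -0.6]
2 turn [ 0.0003 -0.0003  0.1178] shift [-34.6   6.1  -0.6]
3 turn [ 0.0003 -0.0003  0.1178] shift [-33.6  10.1  -0.6]
4 turn [ 0.0003 -0.0003  0.1178] shift [-32.2  14.   -0.5]
5 turn [ 0.0003 -0.0003  0.1178] shift [-30.3  17.7  -0.5]
6 turn [ 0.0003 -0.0003  0.1178] shift [-28.1  21.1  -0.5]
7 turn [ 0.0003 -0.0003  0.1178] shift [-25.4  24.3  -0.5]
8 turn [ 0.0003 -0.0003  0.1178] shift [-22.4  27.1  -0.5]
9 turn [ 0.0003 -0.0003  0.1178] shift [-19.   29.5  -0.5]
10 turn [ 0.0003 -0.0003  0.1178] shift [-15.4  31.5  -0.5]
11 turn [ 0.0003 -0.0003  0.1178] shift [-11.6  33.1  -0.6]
12 turn [ 0.0003 -0.0003  0.1178] shift [-7.6 34.3 -0.6]
```

```bash
python3 -m inch '[{"ax":0,"ay":0,"az":0.118,"dx":-35,"dy":-2,"dz":-0.6,"gripper":100},{"ax":0,"ay":0,"az":0.118,"dx":-35,"dy":2,"dz":-0.6,"gripper":100},{"ax":0,"ay":0,"az":0.118,"dx":-34.6,"dy":6,"dz":-0.6,"gripper":100},{"ax":0,"ay":0,"az":0.118,"dx":-33.6,"dy":10,"dz":-0.6,"gripper":100},{"ax":0,"ay":0,"az":0.118,"dx":-32,"dy":14,"dz":-0.6,"gripper":100},{"ax":0,"ay":0,"az":0.118,"dx":-30,"dy":17.7,"dz":-0.6,"gripper":100},{"ax":0,"ay":0,"az":0.118,"dx":-28,"dy":21,"dz":-0.6,"gripper":100},{"ax":0,"ay":0,"az":0.118,"dx":-25.4,"dy":24.3,"dz":-0.6,"gripper":100}]' 30; python3 -m inch '[{"ax":0,"ay":0,"az":0.118,"dx":-22.4,"dy":27,"dz":-0.5,"gripper":100},{"ax":0,"ay":0,"az":0.118,"dx":-19,"dy":29.5,"dz":-0.5,"gripper":100},{"ax":0,"ay":0,"az":0.118,"dx":-15.4,"dy":31.5,"dz":-0.5,"gripper":100},{"ax":0,"ay":0,"az":0.118,"dx":-11.6,"dy":33,"dz":-0.5,"gripper":100},{"ax":0,"ay":0,"az":0.118,"dx":-7.6,"dy":34,"dz":-0.5,"gripper":100},{"ax":0,"ay":0,"az":0,"dx":0,"dy":0,"dz":0,"gripper":100}]' 30; python3 goal.py 610 -254 200 -77 50 8
```

```text
time: 18.2
position: [0.587, -0.0768, 0.3136]
tool_rot: [0.919, 0.394, 0.0, 0.0]
ft_force: [0.8, 0.3, 0.0]
grip_width: 0.087
time: 18.8
position: [0.6088, -0.2541, 0.3156]
tool_rot: [0.994, 0.109, 0.0, 0.002]
ft_force: [-0.6, 0.1, -0.1]
grip_width: 0.0868
t 18.8 pos [ 608.7868 -254.1357  315.5857] dist [   1.2132    0.1357 -115.5857] turn [-0.0009 -0.8732 -0.0095] q [-0.5637  0.4945  1.2246 -0.0018  1.4199  0.7892] w 0.08675826163632692
0 turn [-0.0001 -0.1092 -0.0012] shift [ 0.1 -0.  14.4]
1 turn [-0.0001 -0.1092 -0.0012] shift [ 1.7 -0.  14.3]
2 turn [-0.0001 -0.1092 -0.0012] shift [ 3.3 -0.  14.1]
3 turn [-0.0001 -0.1092 -0.0012] shift [ 4.8 -0.  13.6]
4 turn [-0.0001 -0.1092 -0.0012] shift [ 6.2 -0.  13. ]
5 turn [-0.0001 -0.1092 -0.0012] shift [ 7.6 -0.  12.3]
6 turn [-0.0001 -0.1092 -0.0012] shift [ 8.9 -0.  11.4]
7 turn [-0.0001 -0.1092 -0.0012] shift [10.1  0.  10.3]
```

```bash
python3 -m inch '[{"ax":0,"ay":-0.109,"az":0,"dx":0,"dy":0,"dz":14,"gripper":100},{"ax":0,"ay":-0.109,"az":0,"dx":1.7,"dy":0,"dz":14,"gripper":100},{"ax":0,"ay":-0.109,"az":0,"dx":3.3,"dy":0,"dz":14,"gripper":100},{"ax":0,"ay":-0.109,"az":0,"dx":4.8,"dy":0,"dz":13.6,"gripper":100},{"ax":0,"ay":-0.109,"az":0,"dx":6.2,"dy":0,"dz":13,"gripper":100},{"ax":0,"ay":-0.109,"az":0,"dx":7.6,"dy":0,"dz":12.3,"gripper":100},{"ax":0,"ay":-0.109,"az":0,"dx":8.9,"dy":0,"dz":11.4,"gripper":100},{"ax":0,"ay":-0.109,"az":0,"dx":10,"dy":0,"dz":10,"gripper":100}]' 30; python3 -m inch '[{"ax":0,"ay":0,"az":0,"dx":0,"dy":0,"dz":0,"gripper":100}]' 30; python3 goal.py 610 -254 170 -77 50 1
```

```text
time: 19.6
position: [0.6103, -0.2478, 0.2014]
tool_rot: [0.9, 0.102, -0.421, 0.048]
ft_force: [0.5, -0.9, -1.2]
grip_width: 0.0869
time: 19.7
position: [0.6088, -0.2461, 0.1929]
tool_rot: [0.898, 0.105, -0.425, 0.044]
ft_force: [-1.2, 1.0, -1.7]
grip_width: 0.0869
t 19.7 pos [ 608.8338 -246.0666  192.905 ] dist [  1.1662  -7.9334 -22.905 ] turn [-0.0054  0.0093  0.0077] q [-0.3572  1.0108  0.7875 -0.5032  2.0794  0.9044] w 0.0868763091930925
0 turn [-0.0054  0.0093  0.0077] shift [17.2  8.2 15. ]
```

```bash
python3 -m inch '[{"ax":-0.005,"ay":0.009,"az":0.007,"dx":17,"dy":8,"dz":15,"gripper":100},{"ax":0,"ay":0,"az":0,"dx":0,"dy":0,"dz":0,"gripper":100},{"ax":0,"ay":0,"az":0,"dx":0,"dy":0,"dz":0,"gripper":100}]' 30; python3 goal.py 610 -254 168 -77 50 1; python3 - <<'E'
from h import *
c,P=cloud("scene"); cv2.imwrite("pics/s7.png",c["img"][:,:,::-1])
c,P=cloud("top"); crop(c["img"],360,560,140,320,3,"pics/t7.png")
E
```

```text
time: 20.0
position: [0.6109, -0.2568, 0.1805]
tool_rot: [0.903, 0.099, -0.414, 0.05]
ft_force: [-1.1, -0.3, 0.0]
grip_width: 0.0871
t 20.0 pos [ 610.8876 -256.7717  180.5057] dist [ -0.8876   2.7717 -12.5057] turn [ 0.0029 -0.0116 -0.0093] q [-0.3683  1.0174  0.7927 -0.5007  2.0422  0.9205] w 0.08714038524281056
0 turn [ 0.0029 -0.0116 -0.0093] shift [ 9.3 -3.   8.3]
```

View pics/s7.png

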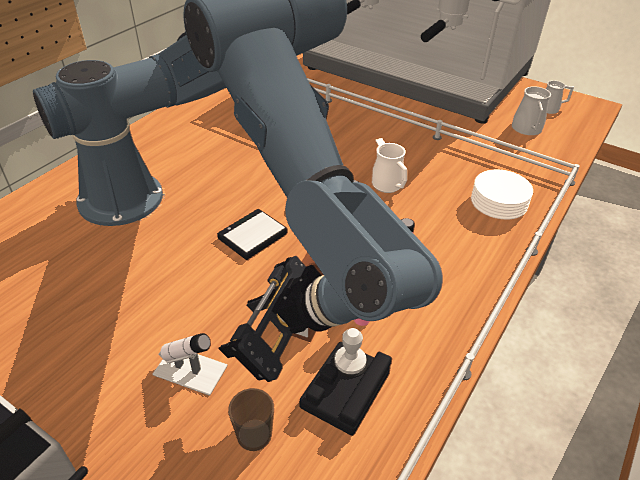

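View pics/t7.png

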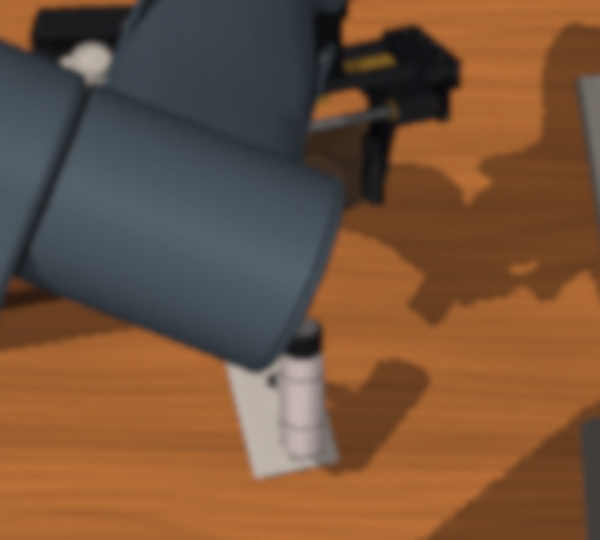

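The jaws point at the tube's cap end (scene 203,342) and the tube is undisturbed. Before going in I'll check that the wrist clears the tamper and the pink tubes.

```bash
python3 goal.py 610 -254 168 -77 50 1; python3 - <<'E'
from h import *
np.set_printoptions(precision=3,suppress=True)
for n in ("scene","top"):
    c,P=cloud(n)
    for v in range(180,400,20):
        r=[]
        for u in range(240,460,20):
            p=P[v,u]
            r.append("%4d,%4d,%4d"%tuple(np.nan_to_num(p)*1000) if p[2]>.15 else "    .    ")
        if n=="scene": print(v," | ".join(r))
    m=(P[...,2]>.15)&(P[...,0]>.45)&(P[...,1]<0.15)&(P[...,1]>-.4)
    q=P[m]
    for x0 in np.arange(.5,1.0,.05):
        s=q[(q[:,0]>=x0)&(q[:,0]<x0+.05)]
        if len(s)>20: print(n,round(x0,2),len(s),"y",s[:,1].min(),s[:,1].max(),"z",np.percentile(s[:,2],[1,50,99]))
E
```

```text
t 20.1 pos [ 611.4365 -256.9232  181.2148] dist [ -1.4365   2.9232 -13.2148] turn [ 0.004  -0.0131 -0.0103] q [-0.3681  1.0166  0.7916 -0.501   2.0421  0.9206] w 0.08640607073967413
0 turn [ 0.004  -0.0131 -0.0103] shift [ 9.5 -3.3  9.2]
180     .     |     .     |  647,-179, 442 |  679,-178, 455 |  700,-163, 455 |  720,-145, 452 |     .     |     .     |     .     |     .     |     .    
200     .     |     .     |     .     |  693,-199, 442 |  723,-198, 455 |  730,-160, 433 |  739,-121, 412 |  764,-110, 415 |     .     |     .     |     .    
220     .     |     .     |     .     |  703,-213, 423 |  732,-211, 435 |  760,-210, 449 |  746,-130, 385 |  777,-132, 401 |  801,-121, 406 |     .     |     .    
240     .     |     .     |     .     |  710,-224, 400 |  741,-224, 417 |  769,-222, 429 |  796,-222, 444 |  786,-143, 378 |  814,-143, 392 |  837,-131, 396 |     .    
260     .     |     .     |     .     |  657,-149, 272 |  751,-238, 398 |  778,-236, 411 |  806,-238, 429 |  829,-233, 438 |  843,-205, 423 |  855,-171, 402 |     .    
280     .     |     .     |  652,-195, 265 |  6
[... 1466 characters left out ...]
0.85 2652 y -0.26951904495941564 -0.1380233971556527 z [0.341 0.397 0.433]
top 0.5 5867 y -0.1468901708638318 0.09150177112433644 z [0.589 0.629 0.636]
top 0.55 3371 y -0.16495249707723583 0.1480897595462185 z [0.157 0.612 0.636]
top 0.6 1621 y -0.3089814872755195 0.05067469861187109 z [0.189 0.523 0.554]
top 0.65 2215 y -0.3342479117965029 -0.07528625686566637 z [0.213 0.447 0.511]
top 0.7 2060 y -0.3316253019467678 -0.09201300061986376 z [0.231 0.435 0.47 ]
top 0.75 1424 y -0.26226404807635106 -0.09951984444974393 z [0.344 0.407 0.461]
top 0.8 2274 y -0.26897812885875366 -0.11905945420577049 z [0.35  0.407 0.448]
top 0.85 412 y -0.2630803170268647 -0.13692973081065418 z [0.383 0.402 0.435]
```

```bash
python3 -m inch '[{"ax":0.004,"ay":-0.013,"az":-0.01,"dx":9.5,"dy":-3.3,"dz":9,"gripper":100},{"ax":0,"ay":0,"az":0,"dx":0,"dy":0,"dz":0,"gripper":100},{"ax":0,"ay":0,"az":0,"dx":0,"dy":0,"dz":0,"gripper":100},{"ax":0,"ay":0,"az":0,"dx":0,"dy":0,"dz":0,"gripper":100}]' 30; python3 goal.py 511.7 -276.4 83.6 -77 50 1
```

```text
time: 20.6
position: [0.6097, -0.2537, 0.1649]
tool_rot: [0.9, 0.103, -0.422, 0.047]
ft_force: [-0.6, -0.4, -0.3]
grip_width: 0.087
t 20.6 pos [ 609.665  -253.7296  164.9159] dist [-97.965  -22.6704 -81.3159] turn [-0.001   0.0039  0.0017] q [-0.3646  1.0386  0.7958 -0.4994  2.0373  0.9228] w 0.08699789133206191
0 turn [-0.001   0.0039  0.0017] shift [ -1.8   0.2 129.3]
```

```bash
python3 -m inch '[{"ax":0,"ay":0.004,"az":0,"dx":-2,"dy":0,"dz":10,"gripper":100},{"ax":0,"ay":0,"az":0,"dx":0,"dy":0,"dz":20,"gripper":100},{"ax":0,"ay":0,"az":0,"dx":0,"dy":0,"dz":25,"gripper":100},{"ax":0,"ay":0,"az":0,"dx":0,"dy":0,"dz":15,"gripper":100},{"ax":0,"ay":0,"az":0,"dx":0,"dy":0,"dz":8,"gripper":100},{"ax":0,"ay":0,"az":0,"dx":0,"dy":0,"dz":0,"gripper":100},{"ax":0,"ay":0,"az":0,"dx":0,"dy":0,"dz":0,"gripper":100}]' 30; python3 goal.py 511.7 -276.4 83.6 -77 50 1; python3 - <<'E'
from h import *
c,P=cloud("scene"); crop(c["img"],130,330,270,420,4,"pics/s8.png")
E
```

```text
time: 21.3
position: [0.551, -0.2677, 0.1171]
tool_rot: [0.901, 0.103, -0.419, 0.047]
ft_force: [-0.9, 0.1, -0.2]
grip_width: 0.0872
t 21.3 pos [ 551.0188 -267.6854  117.0839] dist [-39.3188  -8.7146 -33.4839] turn [-0.0002 -0.0019  0.0007] q [-0.4075  1.0089  1.0136 -0.4904  1.8475  0.9827] w 0.08715770736361958
0 turn [-0.0002 -0.0019  0.0007] shift [-0.3 -0.3 52.4]
```

View pics/s8.png

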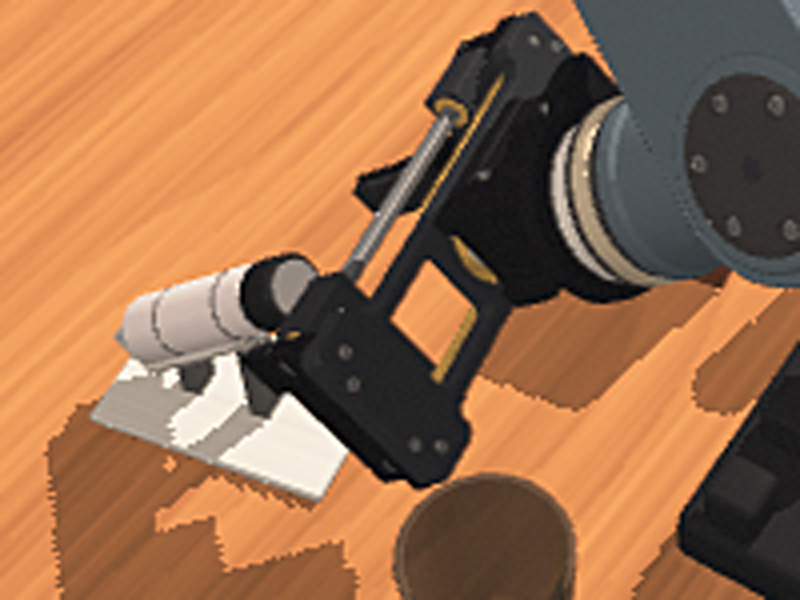

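The open fingers straddle the cap end (crop 280,280) and the glass cup is clear. Advance and close.

```bash
python3 -m inch '[{"ax":0,"ay":0,"az":0,"dx":0,"dy":0,"dz":12,"gripper":100},{"ax":0,"ay":0,"az":0,"dx":0,"dy":0,"dz":18,"gripper":100},{"ax":0,"ay":0,"az":0,"dx":0,"dy":0,"dz":14,"gripper":100},{"ax":0,"ay":0,"az":0,"dx":0,"dy":0,"dz":8,"gripper":100},{"ax":0,"ay":0,"az":0,"dx":0,"dy":0,"dz":0,"gripper":100},{"ax":0,"ay":0,"az":0,"dx":0,"dy":0,"dz":0,"gripper":100}]' 30; python3 goal.py 511.7 -276.4 83.6 -77 50 1
```

```text
time: 21.95
position: [0.5118, -0.2765, 0.0833]
tool_rot: [0.901, 0.103, -0.419, 0.047]
ft_force: [0.8, 0.1, -0.5]
grip_width: 0.0868
t 21.95 pos [ 511.8287 -276.5229   83.3472] dist [-0.1287  0.1229  0.2528] turn [-0.0006 -0.0013  0.001 ] q [-0.4383  1.0079  1.1351 -0.4982  1.7294  1.0165] w 0.08683987755168006
0 turn [-0.0006 -0.0013  0.001 ] shift [-0.3 -0.1 -0.1]
```

```bash
python3 -m inch '[{"ax":0,"ay":0,"az":0,"dx":0,"dy":0,"dz":0,"gripper":40},{"ax":0,"ay":0,"az":0,"dx":0,"dy":0,"dz":0,"gripper":40},{"ax":0,"ay":0,"az":0,"dx":0,"dy":0,"dz":0,"gripper":40},{"ax":0,"ay":0,"az":0,"dx":0,"dy":0,"dz":0,"gripper":40},{"ax":0,"ay":0,"az":0,"dx":0,"dy":0,"dz":0,"gripper":40},{"ax":0,"ay":0,"az":0,"dx":0,"dy":0,"dz":0,"gripper":40},{"ax":0,"ay":0,"az":0,"dx":0,"dy":0,"dz":0,"gripper":10},{"ax":0,"ay":0,"az":0,"dx":0,"dy":0,"dz":0,"gripper":10}]' 30;python3 -m inch '[{"ax":0,"ay":0,"az":0,"dx":0,"dy":0,"dz":0,"gripper":10},{"ax":0,"ay":0,"az":0,"dx":0,"dy":0,"dz":0,"gripper":10},{"ax":0,"ay":0,"az":0,"dx":0,"dy":0,"dz":0,"gripper":10}]' 30; python3 goal.py 511.7 -276.4 83.6 -77 50 1; python3 - <<'E'
from h import *
c,P=cloud("scene"); crop(c["img"],130,330,270,420,4,"pics/s9.png")
E
```

```text
time: 22.75
position: [0.5117, -0.2772, 0.0834]
tool_rot: [0.901, 0.103, -0.42, 0.048]
ft_force: [-1.1, -2.6, -0.7]
grip_width: 0.0312
time: 23.05
position: [0.5116, -0.2772, 0.0834]
tool_rot: [0.901, 0.103, -0.419, 0.048]
ft_force: [0.6, -3.9, 0.7]
grip_width: 0.0313
t 23.05 pos [ 511.6418 -277.1841   83.3841] dist [0.0582 0.7841 0.2159] turn [ 0.0005 -0.001   0.0005] q [-0.4388  1.0078  1.1353 -0.4996  1.7287  1.0166] w 0.03127226183211618
0 turn [ 0.0005 -0.001   0.0005] shift [-0.  -0.8 -0.3]
```

View pics/s9.png

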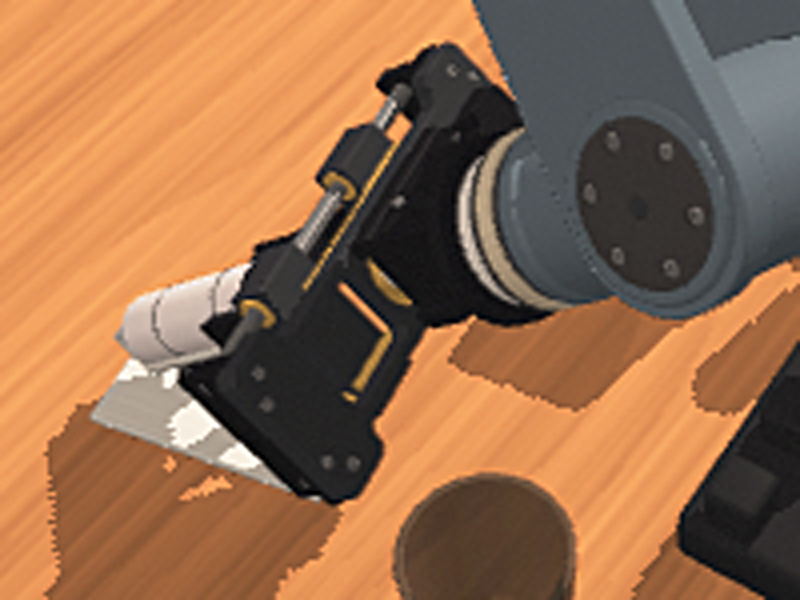

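Gripped at 31.3 mm. Lift perpendicular to the trough (tool -x), with a little back-off along the axis.

```bash
python3 -m inch '[{"ax":0,"ay":0,"az":0,"dx":-5,"dy":0.5,"dz":-2,"gripper":10},{"ax":0,"ay":0,"az":0,"dx":-12,"dy":0,"dz":-8,"gripper":10},{"ax":0,"ay":0,"az":0,"dx":-20,"dy":0,"dz":-20,"gripper":10},{"ax":0,"ay":0,"az":0,"dx":-25,"dy":0,"dz":-30,"gripper":10},{"ax":0,"ay":0,"az":0,"dx":-25,"dy":0,"dz":-30,"gripper":10},{"ax":0,"ay":0,"az":0,"dx":-25,"dy":0,"dz":-30,"gripper":10},{"ax":0,"ay":0,"az":0,"dx":-20,"dy":0,"dz":-20,"gripper":10},{"ax":0,"ay":0,"az":0,"dx":0,"dy":0,"dz":0,"gripper":10}]' 30; python3 goal.py 560 -150 270 -79.35 0 10;  python3 - <<'E'
from h import *
c,P=cloud("scene"); crop(c["img"],130,330,200,400,3,"pics/s10.png")
E
```

```text
time: 23.9
position: [0.5349, -0.272, 0.2797]
tool_rot: [0.902, 0.102, -0.416, 0.049]
ft_force: [0.6, 0.3, -0.8]
grip_width: 0.0312
t 23.9 pos [ 534.9161 -271.9854  279.667 ] dist [ 25.0839 121.9854  -9.667 ] turn [0.0214 0.864  0.0368] q [-0.4207  0.8156  0.982  -0.5401  2.0303  0.8567] w 0.03124120383215367
0 turn [0.0021 0.0864 0.0037] shift [  4.1 -11.3  -3.3]
1 turn [0.0021 0.0864 0.0037] shift [  4.3 -11.3  -3. ]
2 turn [0.0021 0.0864 0.0037] shift [  4.5 -11.4  -2.6]
3 turn [0.0021 0.0864 0.0037] shift [  4.7 -11.4  -2.1]
4 turn [0.0021 0.0864 0.0037] shift [  4.8 -11.4  -1.7]
5 turn [0.0021 0.0864 0.0037] shift [  4.9 -11.4  -1.3]
6 turn [0.0021 0.0864 0.0037] shift [  4.9 -11.5  -0.8]
7 turn [0.0021 0.0864 0.0037] shift [  4.9 -11.5  -0.4]
8 turn [0.0021 0.0864 0.0037] shift [  4.9 -11.5   0.1]
9 turn [0.0021 0.0864 0.0037] shift [  4.8 -11.5   0.5]
```

View pics/s10.png

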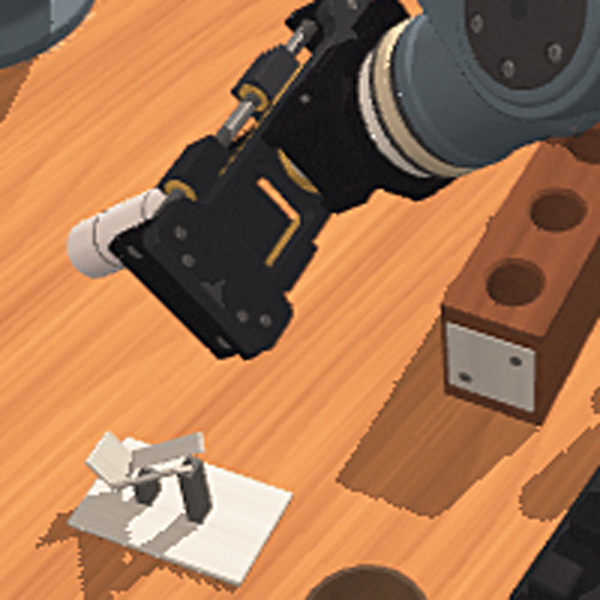

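The tube is out of the stand and firmly held. Turn it upright on the way to the rack.

```bash
python3 -m inch '[{"ax":0.002,"ay":0.086,"az":0.004,"dx":4,"dy":-11,"dz":-3,"gripper":10},{"ax":0.002,"ay":0.086,"az":0.004,"dx":4.3,"dy":-11.3,"dz":-3,"gripper":10},{"ax":0.002,"ay":0.086,"az":0.004,"dx":4.5,"dy":-11.4,"dz":-2.6,"gripper":10},{"ax":0.002,"ay":0.086,"az":0.004,"dx":4.7,"dy":-11.4,"dz":-2,"gripper":10},{"ax":0.002,"ay":0.086,"az":0.004,"dx":4.8,"dy":-11.4,"dz":-1.7,"gripper":10},{"ax":0.002,"ay":0.086,"az":0.004,"dx":4.9,"dy":-11.4,"dz":-1.3,"gripper":10},{"ax":0.002,"ay":0.086,"az":0.004,"dx":4.9,"dy":-11.5,"dz":-0.8,"gripper":10},{"ax":0.002,"ay":0.086,"az":0.004,"dx":4.9,"dy":-11.5,"dz":-0.4,"gripper":10}]' 30; python3 -m inch '[{"ax":0.002,"ay":0.086,"az":0.004,"dx":4.9,"dy":-11.5,"dz":0,"gripper":10},{"ax":0.002,"ay":0.086,"az":0.004,"dx":4.9,"dy":-11.5,"dz":0,"gripper":10},{"ax":0,"ay":0,"az":0,"dx":0,"dy":0,"dz":0,"gripper":10},{"ax":0,"ay":0,"az":0,"dx":0,"dy":0,"dz":0,"gripper":10}]' 30; python3 goal.py 604.5 -72.8 240 -79.35 0 5
```

```text
time: 24.75
position: [0.5516, -0.1734, 0.2643]
tool_rot: [0.991, 0.095, -0.092, 0.007]
ft_force: [-0.0, 0.2, -1.9]
grip_width: 0.0312
time: 25.15
position: [0.557, -0.1503, 0.2638]
tool_rot: [0.996, 0.092, -0.008, -0.001]
ft_force: [0.4, -0.8, -1.6]
grip_width: 0.0308
t 25.15 pos [ 557.0148 -150.3005  263.8486] dist [ 47.4852  77.5005 -23.8486] turn [-0.0042  0.0159 -0.0023] q [-0.4538  0.424   1.4949 -0.0065  1.238   0.9356] w 0.030761541160940212
0 turn [-0.0008  0.0032 -0.0005] shift [ 12.2 -13.5   4.6]
1 turn [-0.0008  0.0032 -0.0005] shift [ 12.2 -13.5   4.7]
2 turn [-0.0008  0.0032 -0.0005] shift [ 12.2 -13.5   4.7]
3 turn [-0.0008  0.0032 -0.0005] shift [ 12.2 -13.5   4.7]
4 turn [-0.0008  0.0032 -0.0005] shift [ 12.2 -13.5   4.7]
```

```bash
python3 -m inch '[{"ax":0,"ay":0.008,"az":0,"dx":12,"dy":-13.5,"dz":6,"gripper":10},{"ax":-0.002,"ay":0.008,"az":-0.002,"dx":12.2,"dy":-13.5,"dz":10,"gripper":10},{"ax":-0.002,"ay":0,"az":0,"dx":12.2,"dy":-13.5,"dz":12,"gripper":10},{"ax":0,"ay":0,"az":0,"dx":12.2,"dy":-13.5,"dz":12,"gripper":10},{"ax":0,"ay":0,"az":0,"dx":12.2,"dy":-13.5,"dz":12,"gripper":10},{"ax":0,"ay":0,"az":0,"dx":0,"dy":0,"dz":10,"gripper":10},{"ax":0,"ay":0,"az":0,"dx":0,"dy":0,"dz":0,"gripper":10},{"ax":0,"ay":0,"az":0,"dx":0,"dy":0,"dz":0,"gripper":10}]' 30;python3 goal.py 604.5 -72.8 195 -79.35 0 1; cat > fitv.py <<'E'
from h import *
from scipy.optimize import least_squares
np.set_printoptions(precision=4,suppress=True)
o=robot.get_obs(); p0=o["position"]
qs=[]
for n in ("scene","top"):
    c,P=cloud(n)
    img=c["img"].astype(int); sat=img.max(2)-img.min(2)
    m=(np.linalg.norm(P[...,:2]-p0[:2],axis=-1)<.035)&(P[...,2]>0.1)&(P[...,2]<p0[2]-.003)&(sat<60)&(img.min(2)>60)
    q=P[m]; print(n,len(q),q[:,2].min() if len(q) else None,np.unique(np.where(m)[1])[[0,-1]] if len(q) else "",np.unique(np.where(m)[0])[[0,-1]] if len(q) else "")
    if n=="scene": crop(c["img"],200,400,150,350,3,"pics/s11.png")
    if len(q)>50:
        def f(a): 
            d=np.array([a[2],a[3],1]); d/=np.linalg.norm(d); w=q-np.array([a[0],a[1],p0[2]]); w-=np.outer(w@d,d); return np.linalg.norm(w,axis=1)-.016
        a=least_squares(f,np.r_[p0[:2],0,0],loss="soft_l1",f_scale=.001).x
        print(" axis at TCP height",a[:2]*1000,"tilt",a[2:],"at foot(-74)",(a[:2]-.074*a[2:])*1000,"res",np.median(abs(f(a))),"minus TCP",(a[:2]-p0[:2])*1000)
E
python3 fitv.py
```

```text
time: 25.95
position: [0.6056, -0.0731, 0.2025]
tool_rot: [0.996, 0.093, 0.001, 0.001]
ft_force: [0.6, -0.9, -1.9]
grip_width: 0.0312
t 25.95 pos [605.574  -73.0589 202.4555] dist [-1.074   0.2589 -7.4555] turn [ 0.0013 -0.0029 -0.    ] q [-0.3032  0.5286  1.4952  0.0002  1.1147  1.0817] w 0.03123454815474172
0 turn [ 0.0013 -0.0029 -0.    ] shift [-1.  -0.5  7.5]
scene 443 0.1288048714691452 [292 309] [254 285]
 axis at TCP height [604.2772 -71.9446] tilt [-0.0002 -0.0048] at foot(-74) [604.2911 -71.5911] res 0.0006227070724216747 minus TCP [-1.2967  1.1143]
top 0 None
```

View pics/s11.png

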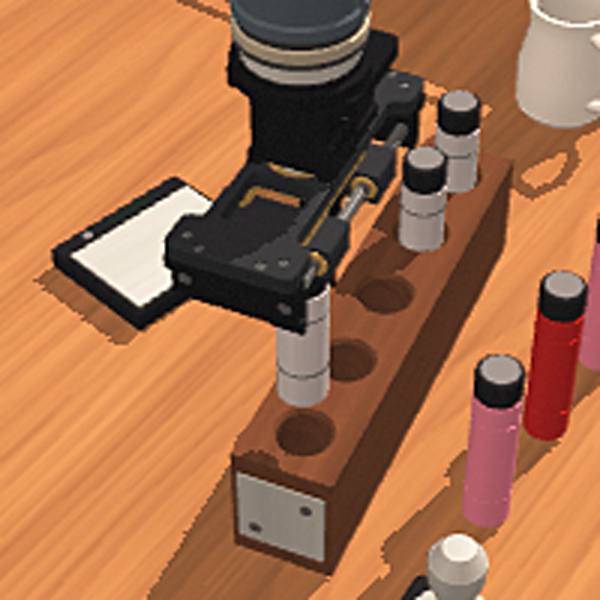

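The short tube is upright (tilt <0.005 rad), its foot over well4's mouth at crop (303,432), and the caps in wells 0 and 1 look level. Lowering into well4, already felt to be a spacer well.

```bash
python3 -m inch '[{"ax":0,"ay":0,"az":0,"dx":0.5,"dy":0,"dz":12,"gripper":10},{"ax":0,"ay":0,"az":0,"dx":0,"dy":0,"dz":14,"gripper":10},{"ax":0,"ay":0,"az":0,"dx":0,"dy":0,"dz":8,"gripper":10},{"ax":0,"ay":0,"az":0,"dx":0,"dy":0,"dz":6,"gripper":10},{"ax":0,"ay":0,"az":0,"dx":0,"dy":0,"dz":4,"gripper":10},{"ax":0,"ay":0,"az":0,"dx":0,"dy":0,"dz":0,"gripper":10},{"ax":0,"ay":0,"az":0,"dx":0,"dy":0,"dz":0,"gripper":10}]' 30;python3 goal.py 606 -73.2 117 -79.35 0 1
```

```text
time: 26.75
position: [0.6067, -0.0729, 0.1591]
tool_rot: [0.996, 0.093, 0.002, 0.001]
ft_force: [0.5, -0.3, -1.5]
grip_width: 0.0312
t 26.75 pos [606.6741 -72.9456 159.13  ] dist [ -0.6741  -0.2544 -42.13  ] turn [ 0.0016 -0.0044 -0.0001] q [-0.3027  0.5827  1.5329  0.0008  1.0213  1.0819] w 0.031224855262385394
0 turn [ 0.0016 -0.0044 -0.0001] shift [-0.9  0.1 42.1]
```

```bash
python3 -m inch '[{"ax":0,"ay":-0.004,"az":0,"dx":-0.3,"dy":0,"dz":6,"gripper":10},{"ax":0,"ay":0,"az":0,"dx":0,"dy":0,"dz":8,"gripper":10},{"ax":0,"ay":0,"az":0,"dx":0,"dy":0,"dz":8,"gripper":10},{"ax":0,"ay":0,"az":0,"dx":0,"dy":0,"dz":6,"gripper":10},{"ax":0,"ay":0,"az":0,"dx":0,"dy":0,"dz":4,"gripper":10},{"ax":0,"ay":0,"az":0,"dx":0,"dy":0,"dz":0,"gripper":10},{"ax":0,"ay":0,"az":0,"dx":0,"dy":0,"dz":0,"gripper":10}]' 30;python3 goal.py 606 -73.2 117 -79.35 0 1
```

```text
time: 27.45
position: [0.6063, -0.073, 0.1269]
tool_rot: [0.996, 0.093, 0.0, 0.001]
ft_force: [-0.1, -0.8, -1.4]
grip_width: 0.0309
t 27.45 pos [606.2733 -73.0033 126.9204] dist [-0.2733 -0.1967 -9.9204] turn [ 0.0014 -0.0001 -0.0001] q [-0.302   0.6267  1.5548 -0.0015  0.9594  1.0839] w 0.0308633862146307
0 turn [ 0.0014 -0.0001 -0.0001] shift [-0.3  0.1  9.9]
```

```bash
python3 -m inch '[{"ax":0,"ay":0,"az":0,"dx":0,"dy":0,"dz":3,"gripper":10},{"ax":0,"ay":0,"az":0,"dx":0,"dy":0,"dz":3,"gripper":10},{"ax":0,"ay":0,"az":0,"dx":0,"dy":0,"dz":2,"gripper":10},{"ax":0,"ay":0,"az":0,"dx":0,"dy":0,"dz":1.5,"gripper":10},{"ax":0,"ay":0,"az":0,"dx":0,"dy":0,"dz":1,"gripper":10},{"ax":0,"ay":0,"az":0,"dx":0,"dy":0,"dz":0,"gripper":10},{"ax":0,"ay":0,"az":0,"dx":0,"dy":0,"dz":0,"gripper":10}]' 30;python3 goal.py 606 -73.2 117 -79.35 0 1
```

```text
time: 28.15
position: [0.6073, -0.073, 0.1198]
tool_rot: [0.996, 0.093, 0.002, 0.001]
ft_force: [-2.9, 1.3, 13.8]
grip_width: 0.0312
t 28.15 pos [607.2634 -73.011  119.8429] dist [-1.2634 -0.189  -2.8429] turn [ 0.0026 -0.0032 -0.0001] q [-0.3017  0.6365  1.5596 -0.001   0.9415  1.0839] w 0.031193591548339745
0 turn [ 0.0026 -0.0032 -0.0001] shift [-1.3 -0.1  2.8]
```

Firm stop at 119.8 (I expected 117, within my cap-end uncertainty). I'll unload to near zero, release, and check the height.

```bash
python3 -m inch '[{"ax":0,"ay":0,"az":0,"dx":0,"dy":0,"dz":-1.5,"gripper":10},{"ax":0,"ay":0,"az":0,"dx":0,"dy":0,"dz":0,"gripper":10}]' 30; python3 -m inch '[{"ax":0,"ay":0,"az":0,"dx":0,"dy":0,"dz":0,"gripper":50},{"ax":0,"ay":0,"az":0,"dx":0,"dy":0,"dz":0,"gripper":60},{"ax":0,"ay":0,"az":0,"dx":0,"dy":0,"dz":0,"gripper":60},{"ax":0,"ay":0,"az":0,"dx":0,"dy":0,"dz":0,"gripper":60},{"ax":0,"ay":0,"az":0,"dx":0,"dy":0,"dz":0,"gripper":60}]' 30;python3 goal.py 606 -73.2 300 -79.35 0 1
```

```text
time: 28.35
position: [0.6069, -0.0731, 0.1199]
tool_rot: [0.996, 0.093, 0.001, 0.001]
ft_force: [-2.4, 1.2, 9.7]
grip_width: 0.031
time: 28.85
position: [0.606, -0.073, 0.1176]
tool_rot: [0.996, 0.093, -0.0, 0.001]
ft_force: [0.2, -0.9, 0.5]
grip_width: 0.0514
t 28.85 pos [606.0308 -72.9964 117.6209] dist [ -0.0308  -0.2036 182.3791] turn [ 0.0012  0.0004 -0.0002] q [-0.3021  0.6395  1.5611 -0.0015  0.9408  1.0839] w 0.05139393619063022
0 turn [ 0.0012  0.0004 -0.0002] shift [  -0.1    0.4 -182.4]
```

Released. Back up and away, then look.

```bash
python3 -m inch '[{"ax":0,"ay":0,"az":0,"dx":0,"dy":0,"dz":-8,"gripper":60},{"ax":0,"ay":0,"az":0,"dx":0,"dy":0,"dz":-25,"gripper":60},{"ax":0,"ay":0,"az":0,"dx":0,"dy":0,"dz":-40,"gripper":60},{"ax":0,"ay":0,"az":0,"dx":0,"dy":0,"dz":-45,"gripper":60},{"ax":0,"ay":0,"az":0,"dx":0,"dy":0,"dz":-45,"gripper":60},{"ax":0,"ay":0,"az":0,"dx":0,"dy":0,"dz":-40,"gripper":60}]' 30;python3 -m inch '[{"ax":0,"ay":0,"az":0,"dx":-30,"dy":30,"dz":0,"gripper":60},{"ax":0,"ay":0,"az":0,"dx":-35,"dy":30,"dz":0,"gripper":60},{"ax":0,"ay":0,"az":0,"dx":-35,"dy":30,"dz":0,"gripper":60},{"ax":0,"ay":0,"az":0,"dx":-20,"dy":30,"dz":0,"gripper":60},{"ax":0,"ay":0,"az":0,"dx":0,"dy":30,"dz":0,"gripper":60},{"ax":0,"ay":0,"az":0,"dx":0,"dy":30,"dz":0,"gripper":60},{"ax":0,"ay":0,"az":0,"dx":0,"dy":20,"dz":0,"gripper":60},{"ax":0,"ay":0,"az":0,"dx":0,"dy":0,"dz":0,"gripper":60}]' 30
python3 - <<'E'
from h import *
np.set_printoptions(precision=4,suppress=True)
a=np.radians(10.65); C=np.array([.5796,.0648]); ey=np.array([-np.sin(a),np.cos(a)])
for n in ("scene","top"):
    c,P=cloud(n); cv2.imwrite(f"pics/{n}_end.png",c["img"][:,:,::-1])
    for k in (0,1,4):
        w=C+(2-k)*.07*ey
        m=(np.linalg.norm(P[...,:2]-w,axis=-1)<.03)&(P[...,2]>.12)&(P[...,2]<.25)
        q=P[m]
        if len(q)<10: print(n,k,"few",len(q)); continue
        zt=np.median(q[q[:,2]>np.percentile(q[:,2],95)-.004][:,2]); t=q[abs(q[:,2]-zt)<.004]
        print(n,"well",k,"cap z",zt,"centre",t.mean(0)[:2],"minus well mm",(t.mean(0)[:2]-w)*1000,len(t))
E
```

```text
time: 29.45
position: [0.6062, -0.0727, 0.3241]
tool_rot: [0.996, 0.093, 0.001, 0.001]
ft_force: [1.0, -0.4, -0.6]
grip_width: 0.0528
time: 30.25
position: [0.5253, -0.2942, 0.3215]
tool_rot: [0.996, 0.091, 0.0, 0.001]
ft_force: [-0.4, 0.3, 0.3]
grip_width: 0.0521
scene well 0 cap z 0.1586134305573217 centre [0.5533 0.2   ] minus well mm [-0.45   -2.3395] 115
scene well 1 cap z 0.15857290644329203 centre [0.5664 0.1313] minus well mm [-0.2176 -2.3374] 118
scene well 4 cap z 0.15836641412740177 centre [ 0.607  -0.0748] minus well mm [ 1.5171 -1.9995] 178
top well 0 cap z 0.15993527745735348 centre [0.5529 0.2024] minus well mm [-0.8533 -0.0267] 145
top well 1 cap z 0.1599058851030679 centre [0.5668 0.1334] minus well mm [ 0.1119 -0.1608] 144
top well 4 cap z 0.1599280055704595 centre [ 0.6065 -0.073 ] minus well mm [ 1.0684 -0.1847] 132
```

View pics/scene_end.png

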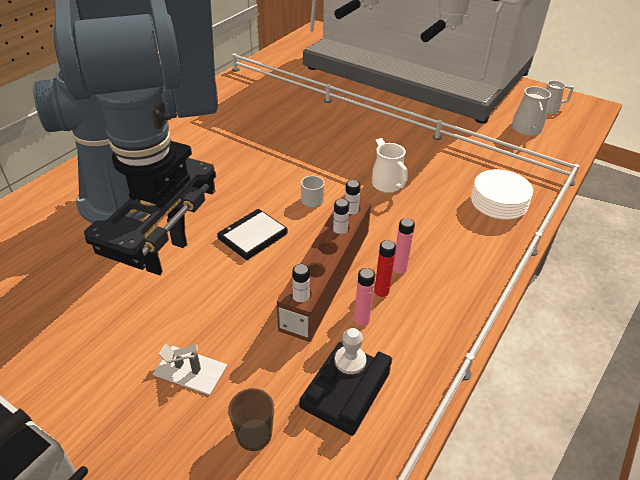

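View pics/top_end.png

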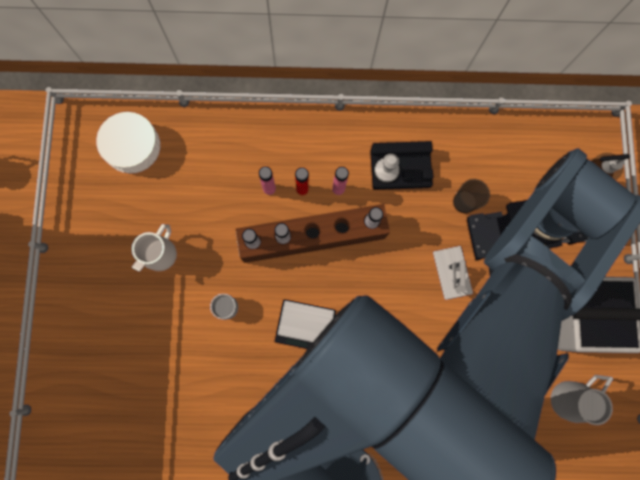

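All three caps are level (scene: wells 0 and 1 at 0.159, well 4 at 0.158; top: 0.160 in each) and every tube is within 3 mm of its well's centre. The bystanders sit at the same pixels as at the start, and the arm is clear. Handing in.

```bash
python3 -m inch '[{"ax":0,"ay":0,"az":0,"dx":0,"dy":0,"dz":0,"gripper":60},{"ax":0,"ay":0,"az":0,"dx":0,"dy":0,"dz":0,"gripper":60},{"ax":0,"ay":0,"az":0,"dx":0,"dy":0,"dz":0,"gripper":60}]' 30; python3 -c "
from rig import robot
print(robot.hand_in())"
```

```text
time: 30.65
position: [0.5251, -0.2904, 0.3215]
tool_rot: [0.996, 0.093, 0.0, 0.001]
ft_force: [0.6, 0.6, 0.7]
grip_width: 0.0523
the job is handed in; nothing more can be done
None
```

Both tubes are in place and the job was handed in at about 31 s of the 64 s allowed. It reported no verdict.

- **Tall tube:** It started in well2, which has a spacer. By feel, wells 3 and 4 stopped it at the same height as well2 (TCP 0.134 m), so they have spacers too. In well0 it went 25 mm lower and stopped firmly on the pad at 0.109 m, where I released it.
- **Short tube:** I gripped it end-on in the stand, turned it upright and lowered it into well4 on the spacer.
- **Last checks:** The three caps are level within 0.3 mm in each camera, at 0.158–0.159 m in the scene view and 0.160 m in the top view. That is about 68–70 mm above the rack's top. Cap centres are within 3 mm of their wells, and the level tall tube and bystanders look unmoved in the pictures.
- **Disagreements:** The short tube stopped at TCP 0.120 m instead of the 0.117 m I expected. I put that down to error in my estimate of its cap end, since its cap came out level with the others. The two cameras differ by about 2 mm, which is within the stated calibration.

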